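# Set up the vegetable press

## Task

Set up the vegetable press: stack terracotta discs, thick and thin as needed, flat inside its slotted cylinder until the top of the stack is level with the dark mark line round the cylinder. Turn the eight-sided pressure plate over so that its ribbed face is down and lay it flat on the discs inside the cylinder, then swing the clamp bar fully shut over it. Discs left over may stay out, and leave the mug, the whisk and the coasters alone.

Things in the scene. Friction and masses are not known exactly. Their poses are not given: they have to be found in the camera images.
- press: The vegetable press, fixed to the worktop: a slotted wooden cylinder and a steel post (radius 10 mm, at x = +85 mm) on a base board 8 mm thick (x -70 to +145, y -57 to +57 mm). Origin on the cylinder's axis at worktop level, z up. Wall cabinets hang 0.6 m above the worktop from about x = 0.6 on.
- floor (a point): Centre of the cylinder's floor, the top of the base board (8 mm above the worktop). The upright tube: inner radius 32.5 mm, outer 38 mm, rim 64 mm above this floor; two opposite slots 40 mm wide, on the press's +y and -y sides, run from floor to rim, so that fingers closing along the press's y axis can go down into it.
- mark (a point): A point on the cylinder's axis at the height of the mark, the thin dark line round the tube 54 mm above the floor.
- bar (a joint): The clamp bar, steel, 16 mm wide, swinging level on the post about a vertical hinge. 0 = shut, at its stop, along the press's -x over the middle of the cylinder; grows (rad) as it swings clockwise seen from above; at 1.57 it points to the press's +y; stop at 2.0. Underside 83, top 91 mm above the worktop. About 1.1 N at the knob moves it; it stays where it is left.
- knob (a point): Middle of the upright wooden knob (14 mm across, from 91 to 119 mm above the worktop) near the free end of the clamp bar, 110 mm from its hinge; this point is 109 mm above the worktop.
- plate: The pressure plate: an eight-sided wooden plate, 56 mm across its flats, 60.6 mm across its corners, 14 mm thick, with three low ribs (2 mm high, so 16 mm in all) on one face; the other face is plain. Origin: middle of the plain face; z points out of the ribbed face; x and y are square to flat edges (ribs along x). Starts ribs up on the hob, whose glass top is 7 mm above the worktop (y over 0.266). It can stand on an edge (23 x 14 mm).
- thick_1: A thick terracotta disc, 60 mm across and 18 mm thick, 120 g, alike on both faces; origin at its centre, z along its axis. There are one or two thick discs in all (an absent one has no pose).
- thick_2: A thick terracotta disc, 60 mm across and 18 mm thick, 120 g, alike on both faces; origin at its centre, z along its axis. There are one or two thick discs in all (an absent one has no pose).
- thick_3: A thick terracotta disc, 60 mm across and 18 mm thick, 120 g, alike on both faces; origin at its centre, z along its axis. There are one or two thick discs in all (an absent one has no pose).
- thin_1: A thin terracotta disc, 60 mm across and 9 mm thick, 60 g, alike on both faces; origin at its centre, z along its axis. There are four thin discs.
- thin_2: A thin terracotta disc, 60 mm across and 9 mm thick, 60 g, alike on both faces; origin at its centre, z along its axis. There are four thin discs.
- thin_3: A thin terracotta disc, 60 mm across and 9 mm thick, 60 g, alike on both faces; origin at its centre, z along its axis. There are four thin discs.
- thin_4: A thin terracotta disc, 60 mm across and 9 mm thick, 60 g, alike on both faces; origin at its centre, z along its axis. There are four thin discs.
- mug: A bystander, the mug, standing loose on the worktop or hob; origin under its middle. Leave it alone.
- whisk: A bystander, the whisk in its stand, standing loose on the worktop or hob; origin under its middle. Leave it alone.
- coaster: A bystander, the striped coaster, standing loose on the worktop or hob; origin under its middle. Leave it alone.
- round_coaster: A bystander, the round wooden coaster (100 mm across, 12 mm thick), standing loose on the worktop or hob; origin under its middle. Leave it alone.
Not all that is in view belongs to the job. What is shaped like the thin_1 but purple is not meant.

How it is judged:
By the outcome, as a careful person would: the job done as asked, in the order asked, and still so for the second after the job is handed in, with the robot touching nothing.
Of thick_1, thick_2, thick_3 only 1 to 2 are there at a start; the rules pass over those that are not, and their reading is None.
At some moment in a run one of plate, thin_1, thin_2, thin_3, thin_4 may be knocked a few centimetres aside while the robot is not near it.
Once in a run the grip may slacken for a moment while it holds something.
It also fails if it takes over 208 s, if anything falls off the work surface, if the arm or the gripper's body presses on something with over 40 N, if the wrist force passes 120 N, or if a joint passes its speed limit or range.

## Robot

A 7-joint arm with a two-finger parallel gripper is mounted at the origin on a cart in front of the work surface, level with it; the furniture and walls round the work are solid. World frame = base frame: x ahead of the robot, y to its left, z up, the work surface at z = 0. Lengths are in m, angles in degrees, forces in N, time in s.
With the tool pointing down it reaches from about 0.425 to 0.925 m from the base axis. Payload 6.8 kg.
Tool frame: the origin (TCP) lies at the very end of the fingers, on their centre line; the grasp point (between the pads) lies 19 mm behind it; z points along the fingers, y is the line along which they close (so a half turn about z gives the same grasp; the last joint's range is limited). The gripper opens to 85 mm and grips with 20 to 120 N. Pads are 22 mm wide; open, the fingers measure 114 mm over their backs; the gripper's body (76 mm by 85 mm) begins 54 mm behind the grasp point. The pads swing forward as they close: fully open they stand 13 mm farther back than shut.
Start: joints at [-78.73, 27.33, 1.283, 89.118, -0.659, 63.558, -4.761], TCP at [0.203, 0.644, 0.197] pointing down, gripper open.
Joint ranges: [-169.35, 169.35], [-19.33, 120.38], [-80.79, 83.38], [13.8, 139.57], [-78.32, 258.32], [9.67, 109.79], [-169.56, 169.56]. Speed limits (degrees/s): [136.94, 136.94, 180, 180, 180, 180, 180].

## Interface

Orientations are given as [roll, pitch, yaw] about the fixed x, y, z axes, in that order (R = Rz(yaw) Ry(pitch) Rx(roll)).
In Python, from cell import bot gives the robot as it stands.
- The arm moves only by the tool jog_arm, never from a script. Its argument "deltas" is a list that holds one entry, the list of rows, each a list of 5 numbers: the opening, from -1 (shut) to 1 (fully open), then the shift along the tool's x, y, z as a fraction of full scale, then the turn about the tool's z as a fraction of full scale. In form: [[[hand, dx, dy, dz, roll], ...]]. A call has 1 to 12 rows; each row is the pose to reach, as a shift and turn from the pose commanded when the call began, along the tool's axes at that moment, turning the shorter way round; what a row does not reach only later rows make up. Full scale, the value 1, is 0.5 m for a shift and pi rad for a turn. A row lasts 1/8 s, in which the tool goes at most 62.5 mm and 10.7 degrees, less where a joint would pass 70% of its speed; a pose out of reach is approached as far as the arm can. A call with a number of a shift or a turn outside -1 to 1 is refused whole. A call with a gripper value outside its range is refused whole. The fingers move at their own pace and stop on an object; "grip_force" is the grip in N (left out, the last holds). Time passes only in rows, so rows that repeat a pose let the fingers close. It gives the time, the measured TCP pose, the force, the opening and the grip force at its end, in the units of the state.
- bot.get_state(): the state, without advancing time (a new reading comes with each control period).
- bot.camera(name): name is "side" or "top"; returns (picture, depth): 420x560x3 uint8, red, green, blue; 420x560 float32, m along the optical axis (not along the pixel's ray), 0 where there is no reading.
- bot.camera_params(name): a dict with "K" (3x3 intrinsics, pixels), "R" (3x3) and "t" (3): a world point X has camera coordinates R X + t. Camera axes: x right, y down, z forward; pixel columns grow to the right and rows downward; lengths in m; the calibration is good to about 2 mm. A picture is of the moment at which its call begins. camera_params takes no time and is no camera call.
- bot.hand_in(): hands the job in; it is judged then, once.
The state is a dict: "clock": time; "joints": joint angles; "dq": joint speeds; "joint_efforts": joint torques, N m; "tcp_pos": TCP position; "tcp_rot": TCP orientation; "wrist_force": force on the tool from outside, world axes, zero at the start; "ft_torque": the same for the moment, N m; "opening": finger opening in m; "grip_force": force on a finger pad.
Only numpy, scipy, OpenCV 4.12 (cv2) and the standard library are available. Lean on these libraries where they do the work, as an engineer would, in place of code of your own. Each camera call takes 0.05 s, during which the arm holds its last target. There are 200 camera calls.

## Working session

There is one attempt and no reset: what is moved stays moved. The work goes in short steps, Python scripts to look and compute and a tool call to move; the robot and the scene stay as the last step left them, time stands still between calls to the robot, and variables do not carry over. Pictures are saved under pics/ and viewed, at most 14 in all, crops included, and the job is handed in when it is done.

Besides the shell and the picture viewer there is one more tool, called after "Call:" as name(argument=value, ...) on one line, values as JSON. jog_arm: Moves the arm, as the interface text tells. Shift numbers are shares of 0.5 m and turn numbers shares of pi rad, none past 1 either way. Its arguments: {"type":"object","properties":{"deltas":{"type":"array","items":{"type":"array","items":{"type":"array","items":{"type":"number","minimum":-1,"maximum":1}}}},"grip_force":{"type":"number"}},"required":["deltas"]}

```bash
mkdir -p pics
cat > h.py <<'E'
import numpy as np, cv2
from cell import bot
def snap(n,f=None):
    p,d=bot.camera(n)
    if f: cv2.imwrite('pics/'+f,p[:,:,::-1])
    return p,d
def world(n,d):
    c=bot.camera_params(n);K=np.array(c['K']);R=np.array(c['R']);t=np.array(c['t'])
    v,u=np.mgrid[:d.shape[0],:d.shape[1]]
    P=np.stack([(u-K[0,2])/K[0,0]*d,(v-K[1,2])/K[1,1]*d,d],-1)
    return (P-t)@R
def ray(n,u,v,z):
    c=bot.camera_params(n);K=np.array(c['K']);R=np.array(c['R']);t=np.array(c['t'])
    C=-R.T@t; r=R.T@np.linalg.inv(K)@[u,v,1]
    return C+r*(z-C[2])/r[2]
E
python3 - <<'E'
from h import *
for n in('top','side'):
    p,d=snap(n,n+'0.png');print(n,bot.camera_params(n))
s=bot.get_state();print(s)
E
```

```text
top {'K': array([[399.06535897,   0.        , 285.24928916],
       [  0.        , 399.06535897, 205.99401246],
       [  0.        ,   0.        ,   1.        ]]), 'R': array([[-0.01235253, -0.9998817 ,  0.00916486],
       [-0.99340661,  0.01122676, -0.1140932 ],
       [ 0.11397681, -0.01051377, -0.99342778]]), 't': array([0.08260594, 0.51563647, 1.21755713])}
side {'K': array([[484.24991615,   0.        , 279.81194268],
       [  0.        , 484.24991615, 209.19883628],
       [  0.        ,   0.        ,   1.        ]]), 'R': array([[-0.91394682, -0.40581829,  0.00356757],
       [-0.17294084,  0.38149884, -0.90804741],
       [ 0.36714123, -0.83052402, -0.41885221]]), 't': array([0.52210338, 0.15208402, 1.50320062])}
{'clock': 0.1, 'joints': array([-78.73017877,  27.37350045,   1.28059064,  89.17078686,
        -0.66003383,  63.55929241,  -4.76371863]), 'dq': array([-0.03593828, -0.01687061, -0.01500577, -0.23174827,  0.00968551,
       -0.04447628,  0.01109189]), 'joint_efforts': array([ 4.03307757e-03, -5.97764146e+01,  1.61356363e+00, -2.81958318e+01,
        1.28336385e-02,  5.00657581e-03,  7.72489784e-06]), 'tcp_pos': array([0.20240325, 0.64332578, 0.19650828]), 'tcp_rot': array([-1.79903963e+02,  6.26578611e-03,  1.62534330e+02]), 'wrist_force': array([ 0.39432835, -0.0871145 , -0.19203705]), 'ft_torque': array([-0.01201158,  0.01503685,  0.06058806]), 'grip_force': 0.0, 'opening': 0.08553507768048703}
```

View pics/top0.png

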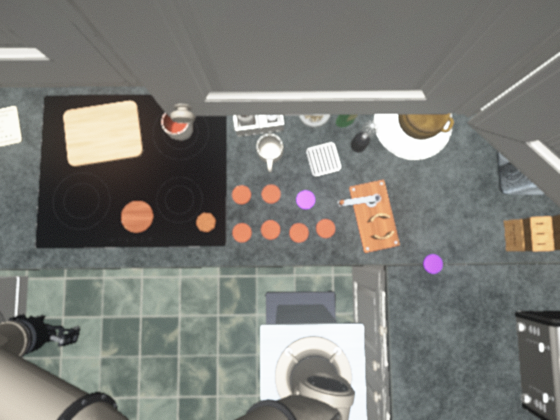

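View pics/side0.png

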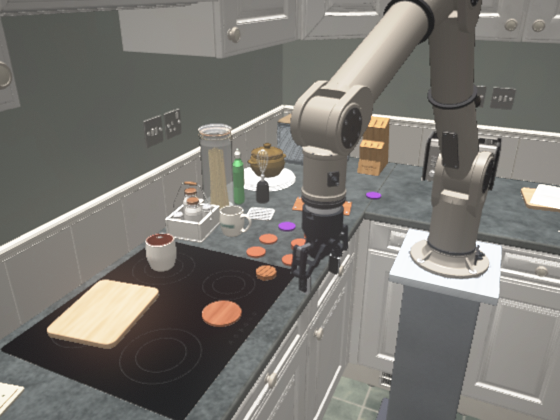

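The top view shows six terracotta discs around (241–326, 194–233), two purple decoys, the plate at (206,222), the round coaster at (137,217) and the press near (375,215). In the side view the arm hides the press.

Run:
```python
from h import *
p,d=snap('top')
W=world('top',d)
hsv=cv2.cvtColor(p,cv2.COLOR_RGB2HSV)
m=((hsv[...,0]<14)&(hsv[...,1]>120)&(hsv[...,2]>70)).astype(np.uint8)
n,l,st,c=cv2.connectedComponentsWithStats(m)
for i in range(1,n):
    if st[i,4]>100:
        e=cv2.erode((l==i).astype(np.uint8),np.ones((5,5)))>0
        if not e.any():continue
        print(c[i].round(1),st[i,2:5],W[e].mean(0).round(4),np.percentile(W[e][:,2],[10,50,90]).round(4),ray('top',*c[i],np.median(W[e][:,2])).round(4))
cv2.imwrite('pics/crop1.png',cv2.resize(p[160:270,180:420],None,fx=3.3,fy=3.3,interpolation=cv2.INTER_CUBIC)[:,:,::-1])
for z0 in(.06,.086,.1,.12): 
    s=(W[...,2]>z0)&(d>0); s[:,:330]=0;s[:,410:]=0;s[:170]=0;s[255:]=0
    print(z0,s.sum(),np.argwhere(s).mean(0) if s.any() else '',W[s].mean(0) if s.any() else '')
```

```text
[172.9 125. ] [ 22  16 179] [0.7805 0.4341 0.0228] [0.0129 0.0185 0.042 ] [0.7842 0.4347 0.0185]
[362.9 190.2] [ 23  14 203] [ 0.5679 -0.1751  0.0079] [0.0037 0.0077 0.0112] [ 0.5671 -0.1725  0.0077]
[375.7 222.5] [  44   70 1297] [ 0.4545 -0.2062  0.0125] [0.0052 0.0084 0.0114] [ 0.4632 -0.2095  0.0084]
[270.6 193.8] [ 18  18 242] [0.5572 0.122  0.0201] [0.0058 0.0094 0.0128] [0.5586 0.1225 0.0094]
[241.2 194.5] [ 18  18 256] [0.5561 0.2154 0.0189] [0.0058 0.0089 0.0127] [0.5574 0.216  0.0089]
[136.7 216.3] [ 33  33 833] [0.4901 0.5389 0.0257] [0.0139 0.0171 0.0203] [0.4907 0.5422 0.0171]
[205.6 221.8] [ 20  21 310] [0.47   0.3244 0.0292] [0.018  0.0215 0.0257] [0.4704 0.3259 0.0215]
[270.3 229.4] [ 18  18 260] [0.4441 0.1242 0.0274] [0.0147 0.018  0.0207] [0.4446 0.1241 0.018 ]
[325.2 228.2] [ 18  17 245] [ 0.447  -0.0487  0.0092] [0.0066 0.0091 0.0118] [ 0.447  -0.0489  0.0091]
[241.5 232.4] [ 18  18 260] [0.4365 0.2141 0.0183] [0.0061 0.0084 0.0119] [0.4368 0.2151 0.0084]
[298.4 232.4] [ 18  18 260] [0.4342 0.0363 0.0183] [0.015  0.0183 0.0218] [0.4341 0.0362 0.0183]
0.06 366 [208.05464481 366.81147541] [ 0.50096327 -0.16657058  0.08563668]
0.086 234 [199.78205128 359.29059829] [ 0.52526023 -0.14315752  0.09379881]
0.1 26 [200.92307692 345.5       ] [ 0.51975433 -0.09873408  0.11411273]
0.12 5 [201.4 342.8] [ 0.51751698 -0.08953088  0.12134809]
```

View pics/crop1.png

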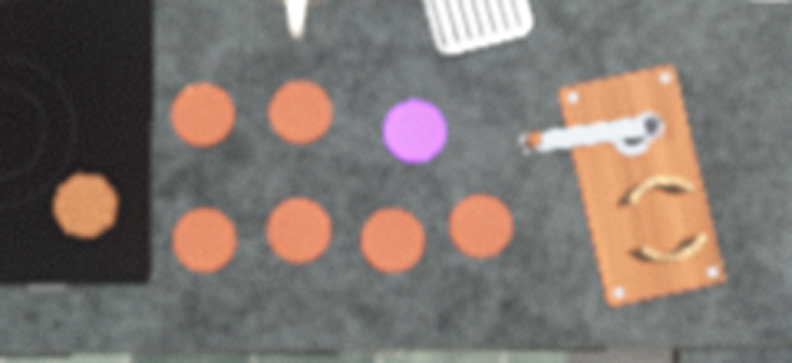

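There are two thick discs (tops at z≈18 mm) and four thin ones, so 2 thick + 2 thin make 54 mm. In the crop the press sits at (660,220), with the post up and to the right and the bar swung out to the left. Next I fit the press pose.

```bash
cat >> h.py <<'E'
def go(x,y,z,yaw,s=None):
    """print jog fractions from the present pose to a tool-down target"""
    s=s or bot.get_state(); p=np.array(s['tcp_pos']); a=np.radians(s['tcp_rot'][2])
    d=np.array([x,y,z])-p; X=np.array([np.cos(a),np.sin(a)]); Y=np.array([np.sin(a),-np.cos(a)])
    r=-(yaw-s['tcp_rot'][2]); r=(r+180)%360-180
    print('dx %.4f dy %.4f dz %.4f roll %.4f'%(d[:2]@X/.5,d[:2]@Y/.5,-d[2]/.5,r/180))
E
python3 - <<'E'
from h import *
from scipy.optimize import least_squares
p,d=snap('top'); W=world('top',d)
hsv=cv2.cvtColor(p,cv2.COLOR_RGB2HSV)
s=(W[...,2]>.055)&(W[...,2]<.09)&(d>0)
for a in range(2):
  q=np.argwhere(s); q=q[(q[:,0]>208)&(q[:,0]<250)&(q[:,1]>360)&(q[:,1]<405)]
P=np.array([ray('top',u,v,.072)[:2] for v,u in q])
f=least_squares(lambda c:np.hypot(*(P-c).T)-.03525,P.mean(0),loss='soft_l1',f_scale=.002)
print('cyl',f.x,len(P),np.hypot(*(P-f.x).T).round(4)[::8])
# board: minAreaRect of points on board plane
m=((hsv[...,0]<20)&(hsv[...,1]>90)&(hsv[...,2]>70)).astype(np.uint8);m[:,:345]=0;m[:,405:]=0;m[:170]=0;m[260:]=0
w=((hsv[...,1]<60)&(hsv[...,2]>170)).astype(np.uint8);w[:,:345]=0;w[:,405:]=0;w[:170]=0;w[260:]=0
B=np.array([ray('top',u,v,.008)[:2] for v,u in np.argwhere(m)],np.float32)
r=cv2.minAreaRect(B);print('board',r)
a=np.radians(r[2]);print(cv2.boxPoints(r))
n,l,st,c=cv2.connectedComponentsWithStats(w)
for i in range(1,n): print('white',c[i],st[i,4],ray('top',*c[i],.009)[:2])
s=(W[...,2]>.08)&(d>0); q=np.argwhere(s); q=q[(q[:,0]>185)&(q[:,0]<212)&(q[:,1]>335)&(q[:,1]<390)]
P=np.array([ray('top',u,v,.091)[:2] for v,u in q],np.float32); print('bar',cv2.minAreaRect(P),cv2.boxPoints(cv2.minAreaRect(P)))
go(.4446,.1241,.15,90)
E
```

```text
cyl [ 0.44957487 -0.2113323 ] 119 [0.0387 0.0378 0.0356 0.0329 0.0348 0.032  0.0328 0.0377 0.037  0.0339
 0.0329 0.0336 0.0342 0.0351 0.0393]
board ((0.48553943634033203, -0.2046450972557068), (0.21572978794574738, 0.11616042256355286), 11.273885726928711)
[[ 0.3684013  -0.16877311]
 [ 0.39111054 -0.28269207]
 [ 0.6026776  -0.24051708]
 [ 0.57996833 -0.12659812]]
white [381.125 183.125] 8 [ 0.58914191 -0.23170497]
white [353.125 189.125] 8 [ 0.57068858 -0.14126324]
white [363.53584906 200.35471698] 265 [ 0.53415089 -0.17333101]
white [395.28571429 242.        ] 7 [ 0.40080788 -0.2689286 ]
white [367.125 248.125] 8 [ 0.38271635 -0.17936704]
bar ((0.5268065333366394, -0.142625629901886), (0.022188834846019745, 0.12772545218467712), 5.716377258300781) [[ 0.50940627 -0.08018553]
 [ 0.5221283  -0.20727582]
 [ 0.5442068  -0.20506573]
 [ 0.5314848  -0.07797544]]
dx -0.7737 dy -0.8456 dz 0.0936 roll 0.4030
```

Call:
jog_arm(deltas=[[[1,-0.774,-0.846,0.094,0.403],[1,-0.774,-0.846,0.094,0.403],[1,-0.774,-0.846,0.094,0.403],[1,-0.774,-0.846,0.094,0.403],[1,-0.774,-0.846,0.094,0.403],[1,-0.774,-0.846,0.094,0.403],[1,-0.774,-0.846,0.094,0.403],[1,-0.774,-0.846,0.094,0.403],[1,-0.774,-0.846,0.094,0.403],[1,-0.774,-0.846,0.094,0.403],[1,-0.774,-0.846,0.094,0.403],[1,-0.774,-0.846,0.094,0.403]]], grip_force=40)

```text
clock: 1.7
tcp_pos: [0.4443, 0.126, 0.1504]
tcp_rot: [-180.0, -0.0, 90.1]
wrist_force: [0.5, -0.1, 0.2]
opening: 0.0854
grip_force: 0.0
```

Call:
jog_arm(deltas=[[[1,-0.004,0,0.1,0],[1,-0.004,0,0.2,0],[1,-0.004,0,0.25,0],[1,-0.004,0,0.28,0],[1,-0.004,0,0.29,0],[1,-0.004,0,0.29,0],[-1,-0.004,0,0.29,0],[-1,-0.004,0,0.29,0],[-1,-0.004,0,0.29,0],[-1,-0.004,0,0.29,0],[-1,-0.004,0,0.29,0],[-1,-0.004,0,0.29,0]]])

```text
clock: 3.2
tcp_pos: [0.4448, 0.1222, 0.0054]
tcp_rot: [-180.0, -0.0, 90.0]
wrist_force: [-0.5, 1.1, -0.2]
opening: -0.0
grip_force: 0.0
```

Run:
```python
from h import *
p,d=snap('side'); q,_=snap('top')
a=cv2.resize(p[180:320,200:400],(800,560));cv2.imwrite('pics/s1.png',a[:,:,::-1])
a=cv2.resize(q[170:270,190:350],(800,500));cv2.imwrite('pics/t1.png',a[:,:,::-1])
```

```text
(no output)
```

View pics/s1.png

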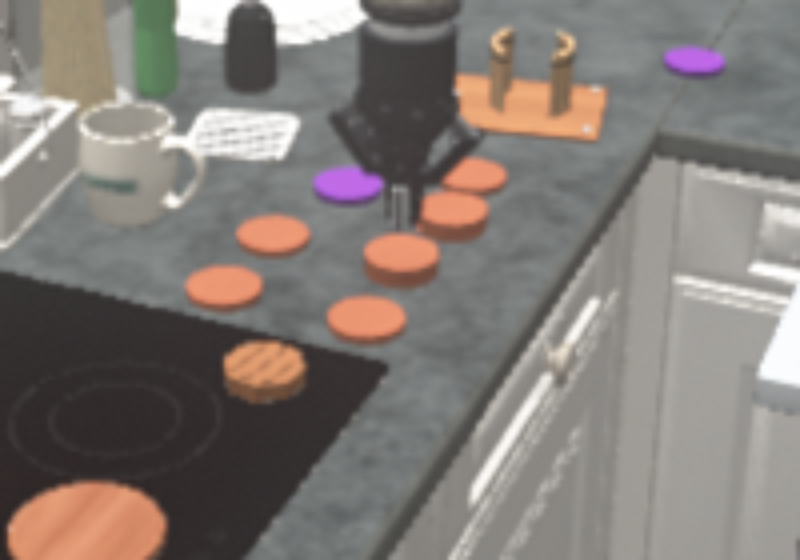

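The side crop shows the gripper shut just behind (−x/−y side of) the thick disc at (400,255), which has probably been pushed. I measure again.

```bash
cat >> h.py <<'E'
def discs(n='top',pr=True):
    p,d=snap(n); W=world(n,d); hsv=cv2.cvtColor(p,cv2.COLOR_RGB2HSV)
    m=((hsv[...,0]<16)&(hsv[...,1]>110)&(hsv[...,2]>70)).astype(np.uint8)
    k,l,st,c=cv2.connectedComponentsWithStats(m)
    for i in range(1,k):
        e=cv2.erode((l==i).astype(np.uint8),np.ones((5,5)))>0
        if st[i,4]<120 or not e.any(): continue
        z=np.median(W[e][:,2]); r=ray(n,*c[i],z)
        if r[0]<.38 or r[0]>.7 or abs(r[1])>.7: continue
        print(n,c[i].round(1),st[i,2:5],r.round(4))
E
python3 - <<'E'
from h import *
discs('top');discs('side');print(bot.get_state()['tcp_pos'])
E
```

```text
top [374.1 217.9] [  48   71 1806] [ 0.4777 -0.2052  0.0084]
top [270.5 193.2] [ 18  17 245] [0.5604 0.1228 0.0086]
top [241.1 194.5] [ 18  18 263] [0.5574 0.2162 0.0091]
top [136.7 216.1] [ 34  34 867] [0.4913 0.5423 0.0173]
top [205.6 221.8] [ 20  21 322] [0.4704 0.3258 0.0221]
top [325.4 228.2] [ 18  19 264] [ 0.447  -0.0495  0.0094]
top [239.6 232.6] [ 14  19 201] [0.4363 0.2211 0.0086]
top [298.4 232.5] [ 18  18 271] [0.434  0.0364 0.0183]
side [332.  206.8] [ 37  16 372] [ 0.4455 -0.2029  0.0075]
side [314.7 229.8] [ 22  20 264] [0.4332 0.0198 0.0165]
side [267.9 238.6] [ 18  10 131] [0.557  0.1291 0.0088]
side [299.7 244.5] [ 18  12 181] [0.4405 0.1386 0.0181]
side [255.5 251.5] [ 18  10 152] [0.5559 0.2226 0.009 ]
side [291.1 259.4] [ 19  11 164] [0.4358 0.2207 0.0087]
side [265.5 271.9] [ 20  15 234] [0.4673 0.3356 0.0218]
side [221.1 313. ] [ 40  27 810] [0.4887 0.55   0.0178]
[0.44474786 0.12226815 0.00535641]
```

View pics/t1.png

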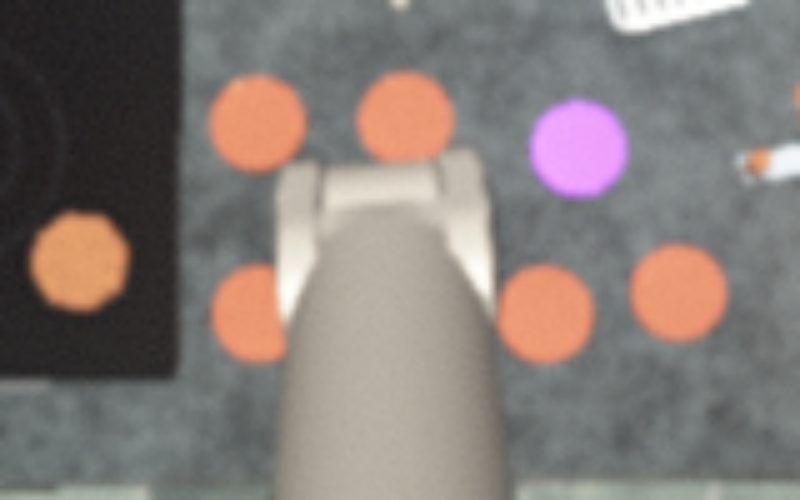

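The top crop shows the arm covering the disc that was at (270,229). The other discs have not moved.

Run:
```python
from h import *
c=bot.camera_params('side')
def pr(X): 
    q=c['K']@(c['R']@np.array(X)+c['t']); return (q[:2]/q[2]).round(1)
for X in [(.4447,.1223,.0054),(.4447,.1223,.025),(.4447,.1223,.04),(.4447,.1223,.08),(.4446,.1241,.018)]: print(X,pr(X))
p,d=snap('side');W=world('side',d)
print(W[225:240:2,300].round(4));print(W[240:250:2,300].round(4))
```

```text
(0.4447, 0.1223, 0.0054) [300.3 245.4]
(0.4447, 0.1223, 0.025) [300.4 240.1]
(0.4447, 0.1223, 0.04) [300.5 235.9]
(0.4447, 0.1223, 0.08) [300.8 224.8]
(0.4446, 0.1241, 0.018) [300.2 242.3]
[[0.4415 0.1375 0.0867]
 [0.4424 0.1347 0.0783]
 [0.4424 0.1343 0.071 ]
 [0.4429 0.1325 0.0629]
 [0.4416 0.1355 0.0575]
 [0.4427 0.1321 0.0486]
 [0.4413 0.1354 0.0433]
 [0.4555 0.0982 0.0147]]
[[0.4513 0.1089 0.0172]
 [0.4467 0.1203 0.0165]
 [0.4409 0.1351 0.018 ]
 [0.4365 0.1459 0.0172]
 [0.4311 0.1595 0.0181]]
```

The finger end measures about 38 mm above the worktop while the reported TCP is at 5 mm, so the fingers passed over the disc. I feel down gently to calibrate the offset.

Call:
jog_arm(deltas=[[[-1,0,0,0.01,0],[-1,0,0,0.02,0],[-1,0,0,0.026,0],[-1,0,0,0.03,0],[-1,0,0,0.03,0]]])

```text
clock: 4.08
tcp_pos: [0.4447, 0.1222, -0.0098]
tcp_rot: [-180.0, 0.0, 90.0]
wrist_force: [-0.2, 0.4, 0.5]
opening: -0.0001
grip_force: 0.0
```

Call:
jog_arm(deltas=[[[-1,0,0,0.002,0],[-1,0,0,0.004,0],[-1,0,0,0.004,0]]])

```text
clock: 4.45
tcp_pos: [0.4448, 0.1223, -0.0116]
tcp_rot: [-180.0, -0.0, 90.0]
wrist_force: [0.3, 0.3, 0.9]
opening: -0.0001
grip_force: 0.0
```

Call:
jog_arm(deltas=[[[-1,0,0,0.002,0],[-1,0,0,0.004,0],[-1,0,0,0.004,0]]])

```text
clock: 4.82
tcp_pos: [0.4447, 0.1222, -0.0137]
tcp_rot: [-180.0, 0.0, 90.0]
wrist_force: [-0.3, -0.4, -0.2]
opening: 0.0
grip_force: 0.0
```

Call:
jog_arm(deltas=[[[-1,0,0,0.002,0],[-1,0,0,0.004,0],[-1,0,0,0.004,0]]])

```text
clock: 5.2
tcp_pos: [0.4447, 0.1222, -0.0157]
tcp_rot: [-180.0, 0.0, 90.0]
wrist_force: [0.6, -1.2, 0.1]
opening: -0.0001
grip_force: 0.0
```

Call:
jog_arm(deltas=[[[-1,0,0,0.001,0],[-1,0,0,0.002,0],[-1,0,0,0.002,0]]])

```text
clock: 5.58
tcp_pos: [0.4448, 0.1223, -0.0158]
tcp_rot: [-180.0, -0.0, 90.0]
wrist_force: [-2.6, -0.5, 13.9]
opening: -0.0
grip_force: 6.8
```

Call:
jog_arm(deltas=[[[-1,0,0,0.001,0],[-1,0,0,0.002,0],[-1,0,0,0.002,0]]])

```text
clock: 5.95
tcp_pos: [0.4448, 0.1223, -0.0159]
tcp_rot: [-180.0, -0.1, 90.0]
wrist_force: [-7.4, -0.9, 29.9]
opening: -0.0004
grip_force: 14.9
```

Call:
jog_arm(deltas=[[[-1,0,0,0.001,0],[-1,0,0,0.002,0],[-1,0,0,0.002,0]]])

```text
clock: 6.32
tcp_pos: [0.4449, 0.1224, -0.016]
tcp_rot: [-180.0, -0.1, 89.9]
wrist_force: [-11.1, -2.3, 45.6]
opening: -0.0002
grip_force: 23.0
```

Call:
jog_arm(deltas=[[[-1,0,0,0.001,0],[-1,0,0,0.002,0],[-1,0,0,0.002,0]]])

```text
clock: 6.7
tcp_pos: [0.4449, 0.1224, -0.0161]
tcp_rot: [-180.0, -0.2, 89.9]
wrist_force: [-15.3, -3.3, 62.3]
opening: -0.0001
grip_force: 31.0
```

Call:
jog_arm(deltas=[[[-1,0,0,-0.03,0],[1,0.004,0,-0.06,0],[1,0.004,0,-0.06,0],[1,0.004,0,-0.06,0],[1,0.004,0,-0.06,0],[1,0.004,0,-0.06,0]]])

```text
clock: 7.45
tcp_pos: [0.4445, 0.1241, 0.01]
tcp_rot: [-180.0, 0.0, 90.0]
wrist_force: [-0.7, -0.0, 1.0]
opening: 0.0848
grip_force: 0.0
```

Call:
jog_arm(deltas=[[[1,0,0,0.03,0],[1,0,0,0.06,0],[1,0,0,0.08,0],[1,0,0,0.09,0],[1,0,0,0.09,0],[-1,0,0,0.09,0],[-1,0,0,0.09,0],[-1,0,0,0.09,0],[-1,0,0,0.09,0],[-1,0,0,0.09,0],[-1,0,0,0.09,0]]])

```text
clock: 8.82
tcp_pos: [0.4451, 0.1244, -0.0339]
tcp_rot: [180.0, -0.0, 90.0]
wrist_force: [-0.6, -1.0, 6.7]
opening: 0.0587
grip_force: 41.6
```

Call:
jog_arm(deltas=[[[-1,0,0,-0.1,0],[-1,0,0,-0.2,0],[-1,0,0,-0.26,0],[-1,-0.1,0,-0.26,0.06],[-1,-0.2,0,-0.26,0.12],[-1,-0.3,0,-0.26,0.18],[-1,-0.4,0,-0.26,0.24],[-1,-0.5,0.004,-0.26,0.3],[-1,-0.6,0.006,-0.26,0.36],[-1,-0.66,0.008,-0.26,0.41],[-1,-0.672,0.008,-0.26,0.437],[-1,-0.672,0.008,-0.26,0.437]]])

```text
clock: 10.32
tcp_pos: [0.4485, -0.2121, 0.0954]
tcp_rot: [180.0, 0.0, 11.3]
wrist_force: [0.9, 0.7, -1.6]
opening: 0.0584
grip_force: 44.5
```

Run:
```python
from h import *
go(.4492,-.2119,.05,11.3)
s=bot.get_state();print(s['tcp_pos'],s['tcp_rot'],s['opening'])
p,d=snap('side');a=cv2.resize(p[150:260,250:410],(800,550));cv2.imwrite('pics/s2.png',a[:,:,::-1])
```

```text
dx 0.0015 dy -0.0002 dz 0.0909 roll 0.0001
[ 0.44847473 -0.21214975  0.09543671] [1.79992369e+02 6.99946400e-03 1.13128605e+01] 0.05844990302634114
```

View pics/s2.png

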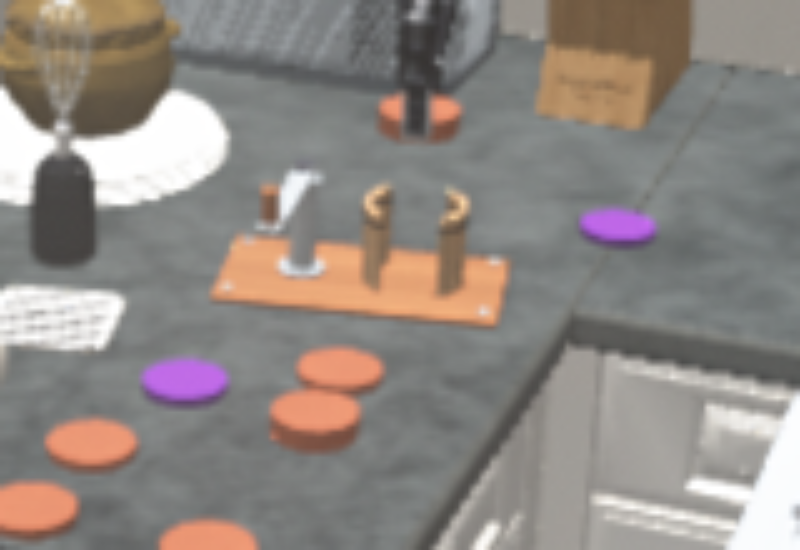

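The crop shows the disc held level at (418,115), right above the tube at (415,200), flush with the finger ends. I lower it in stages.

Call:
jog_arm(deltas=[[[-1,0.0015,0,0.06,0],[-1,0.0015,0,0.1,0],[-1,0.0015,0,0.115,0],[-1,0.0015,0,0.125,0],[-1,0.0015,0,0.135,0],[-1,0.0015,0,0.14,0],[-1,0.0015,0,0.14,0]]])

```text
clock: 11.25
tcp_pos: [0.4496, -0.2115, 0.0255]
tcp_rot: [-180.0, -0.0, 11.3]
wrist_force: [-0.4, 0.3, -1.7]
opening: 0.0583
grip_force: 44.5
```

Call:
jog_arm(deltas=[[[-1,0,0,0.04,0],[-1,0,0,0.07,0],[-1,0,0,0.085,0],[-1,0,0,0.095,0],[-1,0,0,0.1,0],[-1,0,0,0.1,0]]])

```text
clock: 12.0
tcp_pos: [0.4496, -0.2116, -0.0245]
tcp_rot: [180.0, -0.0, 11.3]
wrist_force: [-0.4, -0.1, -2.1]
opening: 0.0583
grip_force: 44.5
```

Call:
jog_arm(deltas=[[[1,0,0,0,0],[1,0,0,0,0],[1,0,0,-0.02,0],[1,0,0,-0.12,0],[1,0,0,-0.24,0],[1,0.01,-0.1,-0.24,-0.06],[1,0.02,-0.2,-0.24,-0.12],[1,0.04,-0.3,-0.24,-0.2],[1,0.06,-0.4,-0.24,-0.28],[1,0.067,-0.492,-0.24,-0.36],[1,0.067,-0.492,-0.24,-0.437],[1,0.067,-0.492,-0.24,-0.437]]])

```text
clock: 13.5
tcp_pos: [0.434, 0.0369, 0.096]
tcp_rot: [180.0, -0.0, 87.0]
wrist_force: [-0.3, -1.3, 0.6]
opening: 0.0855
grip_force: 0.0
```

Run:
```python
from h import *
go(.434,.0364,-.033,90)
s=bot.get_state();print(s['tcp_pos'],s['tcp_rot'])
discs('side')
p,d=snap('side');W=world('side',d)
for u in range(324,345,5):
    print(u,[(v,*W[v,u].round(3)) for v in range(186,212,4)])
c=bot.camera_params('side')
q=c['K']@(c['R']@np.array([.4492,-.2119,.026])+c['t']);print(q[:2]/q[2])
cv2.imwrite('pics/s3.png',cv2.resize(p[170:230,290:370],(800,600))[:,:,::-1])
```

```text
dx -0.0010 dy 0.0001 dz 0.2580 roll -0.0168
[0.43399804 0.0368802  0.09601466] [ 1.79963113e+02 -2.00964196e-02  8.69808014e+01]
side [322.8 206.1] [ 58  17 567] [ 0.4784 -0.1921  0.0085]
side [314.5 229.4] [ 22  20 275] [0.4352 0.0164 0.0159]
side [267.9 238.5] [ 18  10 128] [0.5571 0.1287 0.009 ]
side [255.6 251.5] [ 18  10 151] [0.5559 0.2221 0.0088]
side [291.  259.4] [ 19  11 163] [0.4357 0.2209 0.0087]
side [265.5 271.9] [ 20  15 234] [0.4672 0.3354 0.0218]
side [221.1 313. ] [ 40  27 810] [0.4889 0.5497 0.0176]
324 [(186, np.float64(0.398), np.float64(0.048), np.float64(0.192)), (190, np.float64(0.481), np.float64(-0.206), np.float64(0.069)), (194, np.float64(0.475), np.float64(-0.19), np.float64(0.06)), (198, np.float64(0.471), np.float64(-0.181), np.float64(0.048)), (202, np.float64(0.472), np.float64(-0.185), np.float64(0.03)), (206, np.float64(0.469), np.float64(-0.178), np.float64(0.016)), (210, np.float64(0.463), np.float64(-0.16), np.float64(0.009))]
329 [(186, np.float64(0.381), np.float64(0.048), np.float64(0.195)), (190, np.float64(0.381), np.float64(0.049), np.float
[... 1037 characters left out ...]
loat64(0.056)), (202, np.float64(0.417), np.float64(-0.196), np.float64(0.035)), (206, np.float64(0.415), np.float64(-0.19), np.float64(0.022)), (210, np.float64(0.412), np.float64(-0.184), np.float64(0.008))]
344 [(186, np.float64(0.472), np.float64(-0.445), np.float64(-0.001)), (190, np.float64(0.459), np.float64(-0.403), np.float64(-0.002)), (194, np.float64(0.446), np.float64(-0.36), np.float64(-0.001)), (198, np.float64(0.434), np.float64(-0.322), np.float64(-0.001)), (202, np.float64(0.418), np.float64(-0.268), np.float64(0.006)), (206, np.float64(0.408), np.float64(-0.236), np.float64(0.004)), (210, np.float64(0.395), np.float64(-0.193), np.float64(0.008))]
[332.020207   201.26108327]
```

View pics/s3.png

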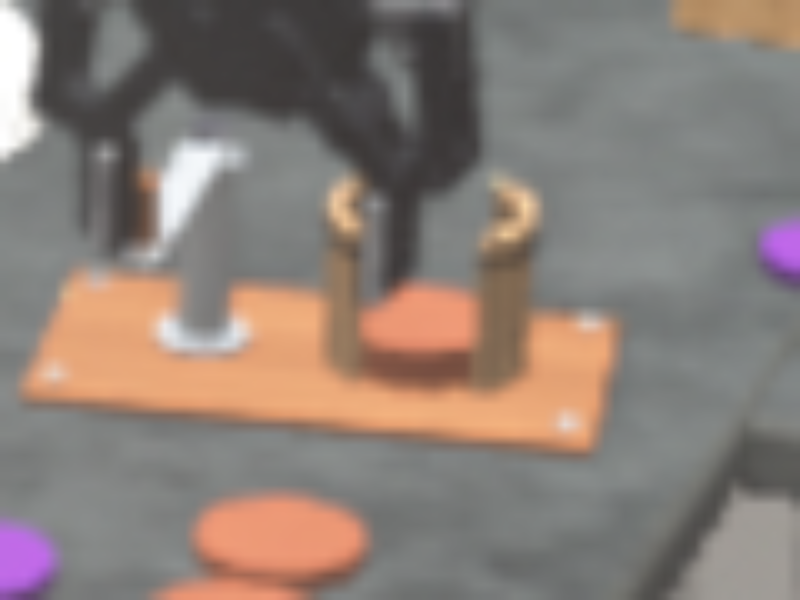

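The first disc lies flat in the tube, at (420,320) in the crop. Second thick disc next.

Call:
jog_arm(deltas=[[[1,-0.001,0,0.1,-0.017],[1,-0.001,0,0.2,-0.017],[1,-0.001,0,0.24,-0.017],[1,-0.001,0,0.257,-0.017],[1,-0.001,0,0.257,-0.017],[-1,-0.001,0,0.257,-0.017],[-1,-0.001,0,0.257,-0.017],[-1,-0.001,0,0.257,-0.017],[-1,-0.001,0,0.257,-0.017],[-1,-0.001,0,0.257,-0.017],[-1,-0.001,0,0.257,-0.017]]])

```text
clock: 14.98
tcp_pos: [0.4348, 0.036, -0.0318]
tcp_rot: [179.9, -0.1, 89.6]
wrist_force: [-1.2, -0.8, 10.7]
opening: 0.0582
grip_force: 40.5
```

Call:
jog_arm(deltas=[[[-1,0,0,-0.1,0],[-1,0,0,-0.2,0],[-1,0,0,-0.26,0],[-1,0,0,-0.26,0]]])

```text
clock: 15.48
tcp_pos: [0.4356, 0.0365, 0.0991]
tcp_rot: [179.7, -0.2, 89.6]
wrist_force: [-0.6, -0.7, -1.1]
opening: 0.0584
grip_force: 44.9
```

Run:
```python
from h import *
go(.4492,-.2119,.09,11.3)
s=bot.get_state();print(s['tcp_pos'],s['tcp_rot'])
```

```text
dx -0.4966 dy 0.0305 dz 0.0182 roll 0.4350
[0.43563792 0.03652197 0.09910482] [ 1.79713913e+02 -1.72576050e-01  8.96084944e+01]
```

Call:
jog_arm(deltas=[[[-1,-0.1,0.006,0,0.06],[-1,-0.2,0.012,0,0.12],[-1,-0.3,0.018,0,0.18],[-1,-0.4,0.024,0,0.24],[-1,-0.48,0.03,0,0.3],[-1,-0.497,0.0305,0,0.36],[-1,-0.497,0.0305,0,0.42],[-1,-0.497,0.0305,0,0.435],[-1,-0.497,0.0305,0,0.435]]])

```text
clock: 16.6
tcp_pos: [0.4466, -0.2126, 0.0959]
tcp_rot: [-180.0, 0.1, 11.3]
wrist_force: [-0.1, -0.0, -1.3]
opening: 0.0582
grip_force: 44.9
```

Run:
```python
from h import *
go(.4492,-.2119,-.0045,11.3)
s=bot.get_state();print(s['tcp_pos'],s['tcp_rot'],s['opening'])
```

```text
dx 0.0053 dy -0.0004 dz 0.2007 roll 0.0001
[ 0.44664995 -0.21260446  0.09585031] [-1.79982156e+02  1.08672526e-01  1.13222322e+01] 0.05823760986490435
```

Call:
jog_arm(deltas=[[[-1,0.005,0,0.05,0],[-1,0.005,0,0.1,0],[-1,0.005,0,0.105,0],[-1,0.005,0,0.105,0],[-1,0.005,0,0.105,0]]])

```text
clock: 17.23
tcp_pos: [0.4505, -0.2127, 0.0452]
tcp_rot: [180.0, -0.1, 11.3]
wrist_force: [0.1, -0.6, -1.4]
opening: 0.0579
grip_force: 44.9
```

Run:
```python
from h import *
go(.4492,-.2119,-.0045,11.3)
s=bot.get_state();print(s['tcp_pos'],s['wrist_force'],s['opening'])
```

```text
dx -0.0021 dy -0.0021 dz 0.0993 roll 0.0000
[ 0.4504577  -0.21273572  0.04516139] [ 0.11401082 -0.58023407 -1.36741007] 0.057929921255121794
```

Call:
jog_arm(deltas=[[[-1,-0.002,-0.001,0.01,0],[-1,-0.002,-0.001,0.02,0],[-1,-0.002,-0.001,0.03,0],[-1,-0.002,-0.001,0.04,0],[-1,-0.002,-0.001,0.06,0],[-1,-0.002,-0.001,0.08,0],[-1,-0.002,-0.001,0.09,0],[-1,-0.002,-0.001,0.098,0],[-1,-0.002,-0.001,0.098,0]]])

```text
clock: 18.35
tcp_pos: [0.4487, -0.2122, -0.0048]
tcp_rot: [-180.0, 0.0, 11.3]
wrist_force: [0.2, 0.5, -0.7]
opening: 0.0583
grip_force: 44.9
```

Call:
jog_arm(deltas=[[[1,0,0,0,0],[1,0,0,0,0],[1,0,0,-0.02,0],[1,0,0,-0.12,0],[1,0,0,-0.2,0],[1,0.02,-0.1,-0.2,0],[1,0.04,-0.2,-0.2,0],[1,0.06,-0.32,-0.2,0],[1,0.06,-0.32,-0.2,0],[1,0.06,-0.32,-0.2,0]]])

```text
clock: 19.6
tcp_pos: [0.447, -0.0494, 0.0959]
tcp_rot: [180.0, -0.0, 11.3]
wrist_force: [-0.1, -0.2, -0.0]
opening: 0.0852
grip_force: 0.0
```

```bash
cat >> h.py <<'E'
def stack():
    p,d=snap('side');W=world('side',d); hsv=cv2.cvtColor(p,cv2.COLOR_RGB2HSV)
    r=W[...,:2]-[.4492,-.2119]; m=(np.hypot(r[...,0],r[...,1])<.026)&(W[...,2]>.012)&(hsv[...,1]>110)&(hsv[...,0]<14)
    z=W[m]; print('stack px',m.sum(),'z pct',np.percentile(z[:,2],[5,25,50,75,95]).round(4))
    t=z[z[:,2]>np.percentile(z[:,2],50)]; A=np.c_[t[:,:2]-[.4492,-.2119],np.ones(len(t))]
    print('plane',np.linalg.lstsq(A,t[:,2],rcond=None)[0].round(3))
E
python3 - <<'E'
from h import *
stack();discs('top');discs('side')
go(.447,-.0495,-.0335,11.3)
s=bot.get_state();print(s['tcp_pos'],s['wrist_force'],s['opening'])
E
```

```text
stack px 58 z pct [0.0244 0.0414 0.0431 0.0444 0.0462]
plane [-0.005  0.004  0.045]
top [379.4 216.6] [  44   70 1103] [ 0.4818 -0.2219  0.0096]
top [270.6 193.7] [ 18  18 258] [0.559  0.1224 0.0089]
top [241.2 194.5] [ 18  18 264] [0.5572 0.216  0.0092]
top [136.7 216.1] [ 34  33 867] [0.4912 0.5421 0.0174]
top [205.6 221.7] [ 20  21 325] [0.4708 0.3259 0.0216]
top [241.5 232.2] [ 18  19 275] [0.4375 0.2151 0.0085]
side [323.5 205.4] [ 58  20 612] [ 0.4779 -0.1989  0.0089]
side [267.9 238.6] [ 18  10 129] [0.5575 0.1279 0.0083]
side [255.6 251.5] [ 18  10 151] [0.556  0.222  0.0087]
side [291.1 259.4] [ 19  11 164] [0.4357 0.221  0.0089]
side [265.5 271.9] [ 20  15 235] [0.4672 0.3355 0.0217]
side [221.1 313. ] [ 40  27 813] [0.4888 0.5498 0.0177]
dx 0.0008 dy -0.0030 dz 0.2584 roll -0.0011
[ 0.44688792 -0.05106836  0.09571274] [-0.03320648 -0.17942996  0.04430495] 0.08542992300361701
```

The stack is flat, with its top at 44 mm above the worktop, as two thick discs should give. First thin disc next.

Call:
jog_arm(deltas=[[[1,0,-0.002,0.1,0],[1,0,-0.002,0.2,0],[1,0,-0.002,0.24,0],[1,0,-0.002,0.254,0],[1,0,-0.002,0.254,0],[-1,0,-0.002,0.254,0],[-1,0,-0.002,0.254,0],[-1,0,-0.002,0.254,0],[-1,0,-0.002,0.254,0],[-1,0,-0.002,0.254,0],[-1,0,-0.002,0.254,0]]])

```text
clock: 21.12
tcp_pos: [0.4561, -0.0506, -0.025]
tcp_rot: [179.9, -1.0, 11.1]
wrist_force: [0.2, 5.1, 79.8]
opening: 0.0071
grip_force: 41.1
```

Call:
jog_arm(deltas=[[[-1,0,0,-0.1,0],[-1,0,0,-0.2,0],[-1,0,0,-0.27,0],[-1,-0.02,0.1,-0.27,0],[-1,-0.04,0.2,-0.27,0],[-1,-0.06,0.3,-0.27,0],[-1,-0.06,0.325,-0.27,0],[-1,-0.06,0.325,-0.27,0],[-1,-0.06,0.325,-0.27,0],[-1,-0.06,0.325,-0.27,0]]])

```text
clock: 22.38
tcp_pos: [0.4493, -0.212, 0.1032]
tcp_rot: [-180.0, 0.0, 11.4]
wrist_force: [-0.6, -0.7, 0.5]
opening: 0.0001
grip_force: 0.0
```

Run:
```python
from h import *
go(.4490,-.2119,.0145,11.3)
s=bot.get_state();print(s['tcp_pos'],s['wrist_force'],s['opening'])
```

```text
dx -0.0006 dy -0.0002 dz 0.1774 roll 0.0007
[ 0.44931546 -0.21195102  0.10322449] [-0.62124981 -0.74150909  0.51991109] 8.748990630512896e-05
```

The fingers closed over the top of the thin disc: at 60 mm opening the tips stand about 5 mm farther back. I measure again and go lower.

Call:
jog_arm(deltas=[[[1,0.06,-0.325,0,0],[1,0.06,-0.325,0,0],[1,0.06,-0.325,0,0],[1,0.06,-0.325,0,0],[1,0.06,-0.325,0,0]]])

```text
clock: 23.0
tcp_pos: [0.4467, -0.0481, 0.1034]
tcp_rot: [180.0, -0.0, 11.4]
wrist_force: [0.1, 0.2, -0.4]
opening: 0.0856
grip_force: 0.0
```

Run:
```python
from h import *
discs('top');discs('side');stack()
go(.447,-.0495,-.0365,11.3)
s=bot.get_state();print(s['tcp_pos'],s['wrist_force'],s['opening'])
p,d=snap('side');cv2.imwrite('pics/s4.png',cv2.resize(p[170:260,250:370],(800,600))[:,:,::-1])
```

```text
top [379.5 216.5] [  44   70 1106] [ 0.4818 -0.2221  0.0097]
top [270.6 193.6] [ 18  18 255] [0.5592 0.1225 0.0094]
top [241.2 194.5] [ 18  18 266] [0.5574 0.216  0.0091]
top [136.8 216.1] [ 34  34 867] [0.4913 0.5421 0.0174]
top [205.6 221.8] [ 20  21 324] [0.4705 0.3257 0.0224]
top [241.6 232.2] [ 18  19 272] [0.4373 0.2149 0.0087]
side [323.5 205.4] [ 58  20 613] [ 0.4776 -0.1983  0.0091]
side [267.9 238.6] [ 18  10 129] [0.5578 0.1274 0.0081]
side [255.5 251.5] [ 18  10 151] [0.556  0.2221 0.0086]
side [291.1 259.4] [ 19  11 164] [0.4358 0.2207 0.0087]
side [265.5 271.9] [ 20  15 235] [0.4671 0.3358 0.0219]
side [221.1 313. ] [ 40  27 810] [0.4887 0.5499 0.0177]
stack px 63 z pct [0.0222 0.0406 0.0426 0.0439 0.0454]
plane [0.005 0.017 0.044]
dx 0.0006 dy 0.0002 dz 0.2800 roll -0.0007
[ 0.4466626  -0.04946496  0.10351824] [-0.03359519  0.36848076 -0.75698031] 0.08560423032082085
```

View pics/s4.png

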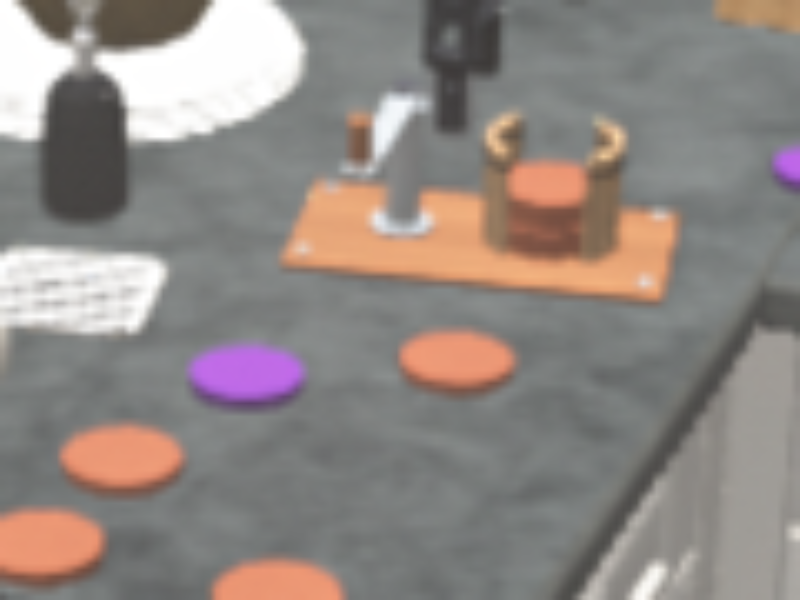

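The disc has not moved: it is at (458,360) in the crop. The two thick discs sit level in the tube.

Call:
jog_arm(deltas=[[[1,0,0,0.1,0],[1,0,0,0.2,0],[1,0,0,0.26,0],[1,0,0,0.28,0],[1,0,0,0.28,0],[-1,0,0,0.28,0],[-1,0,0,0.28,0],[-1,0,0,0.28,0],[-1,0,0,0.28,0],[-1,0,0,0.28,0]]])

```text
clock: 24.45
tcp_pos: [0.4477, -0.0483, -0.0352]
tcp_rot: [-180.0, -0.1, 11.3]
wrist_force: [-1.9, -1.8, 11.8]
opening: 0.0579
grip_force: 40.1
```

Call:
jog_arm(deltas=[[[-1,0,0,-0.1,0],[-1,0,0,-0.2,0],[-1,0,0,-0.27,0],[-1,-0.02,0.1,-0.27,0],[-1,-0.04,0.2,-0.27,0],[-1,-0.06,0.3,-0.27,0],[-1,-0.06,0.325,-0.27,0],[-1,-0.06,0.325,-0.27,0],[-1,-0.06,0.325,-0.27,0],[-1,-0.06,0.325,-0.27,0],[-1,-0.06,0.325,-0.27,0]]])

```text
clock: 25.82
tcp_pos: [0.4493, -0.2125, 0.0983]
tcp_rot: [-180.0, 0.0, 11.4]
wrist_force: [0.2, -0.2, 0.5]
opening: 0.0577
grip_force: 44.0
```

Run:
```python
from h import *
go(.4490,-.2119,.010,11.3)
s=bot.get_state();print(s['tcp_pos'],s['wrist_force'],s['opening'])
```

```text
dx -0.0003 dy -0.0013 dz 0.1766 roll 0.0005
[ 0.44927133 -0.2125131   0.09830071] [ 0.18394986 -0.2157965   0.49992304] 0.057715418922990376
```

Call:
jog_arm(deltas=[[[-1,0,-0.001,0.05,0],[-1,0,-0.001,0.1,0],[-1,0,-0.001,0.11,0],[-1,0,-0.001,0.12,0],[-1,0,-0.001,0.13,0],[-1,0,-0.001,0.14,0],[-1,0,-0.001,0.15,0],[-1,0,-0.001,0.16,0],[-1,0,-0.001,0.17,0],[-1,0,-0.001,0.176,0],[-1,0,-0.001,0.176,0]]])

```text
clock: 27.2
tcp_pos: [0.4489, -0.213, 0.0102]
tcp_rot: [-180.0, 0.0, 11.3]
wrist_force: [-0.3, 1.3, -0.9]
opening: 0.0576
grip_force: 44.0
```

Call:
jog_arm(deltas=[[[1,0,0,0,0],[1,0,0,0,0],[1,0,0,-0.02,0],[1,0,0,-0.1,0],[1,0,0,-0.2,0],[1,0.06,-0.1,-0.2,0],[1,0.12,-0.2,-0.2,0],[1,0.18,-0.32,-0.2,0],[1,0.24,-0.44,-0.2,0],[1,0.3,-0.54,-0.2,0],[1,0.347,-0.615,-0.2,0],[1,0.347,-0.615,-0.2,0]]])

```text
clock: 28.7
tcp_pos: [0.5599, 0.1276, 0.1105]
tcp_rot: [-180.0, -0.1, 11.8]
wrist_force: [-0.3, -0.9, -0.2]
opening: 0.0854
grip_force: 0.0
```

Run:
```python
from h import *
stack();discs('side')
go(.5590,.1225,-.0365,11.3)
s=bot.get_state();print(s['tcp_pos'],s['wrist_force'],s['opening'])
```

```text
stack px 64 z pct [0.029  0.0502 0.0521 0.0536 0.0549]
plane [ 0.006 -0.009  0.054]
side [323.7 205. ] [ 58  22 635] [ 0.4779 -0.201   0.0098]
side [267.9 238.5] [ 18  10 129] [0.5576 0.1281 0.0087]
side [255.6 251.5] [ 18  10 151] [0.5557 0.2226 0.0092]
side [291.1 259.4] [ 19  11 164] [0.436  0.2203 0.0084]
side [265.5 271.9] [ 20  15 235] [0.4673 0.3354 0.0216]
side [221.1 313. ] [ 40  27 815] [0.4887 0.5498 0.0177]
dx 0.0004 dy -0.0003 dz 0.2945 roll 0.0002
[0.55881044 0.12232777 0.110772  ] [ 0.2241969  -0.54982428  1.06930294] 0.08536345551454481
```

Call:
jog_arm(deltas=[[[1,0,0,0.1,0],[1,0,0,0.2,0],[1,0,0,0.27,0],[1,0,0,0.293,0],[1,0,0,0.293,0],[-1,0,0,0.293,0],[-1,0,0,0.293,0],[-1,0,0,0.293,0],[-1,0,0,0.293,0],[-1,0,0,0.293,0]]])

```text
clock: 30.05
tcp_pos: [0.5601, 0.1225, -0.0341]
tcp_rot: [-180.0, -0.1, 11.3]
wrist_force: [-2.1, -0.1, 9.9]
opening: 0.0576
grip_force: 40.4
```

Call:
jog_arm(deltas=[[[-1,0,0,-0.1,0],[-1,0,0,-0.2,0],[-1,0,0,-0.28,0],[-1,-0.06,0.1,-0.28,0],[-1,-0.12,0.2,-0.28,0],[-1,-0.18,0.32,-0.28,0],[-1,-0.24,0.43,-0.28,0],[-1,-0.3,0.54,-0.28,0],[-1,-0.348,0.613,-0.28,0],[-1,-0.348,0.613,-0.28,0],[-1,-0.348,0.613,-0.28,0],[-1,-0.348,0.613,-0.28,0]]])

```text
clock: 31.55
tcp_pos: [0.4491, -0.2108, 0.1039]
tcp_rot: [-180.0, -0.0, 11.4]
wrist_force: [-0.6, 0.1, -0.5]
opening: 0.0577
grip_force: 43.4
```

Run:
```python
from h import *
discs('side')
go(.4490,-.2122,.019,11.3)
s=bot.get_state();print(s['tcp_pos'],s['wrist_force'],s['opening'])
```

```text
side [323.8 204.9] [ 58  22 633] [ 0.4777 -0.2014  0.0097]
side [255.6 251.5] [ 18  10 151] [0.556  0.222  0.0087]
side [291.  259.4] [ 19  11 163] [0.4358 0.2206 0.0085]
side [265.5 271.9] [ 20  15 233] [0.4671 0.3357 0.0219]
side [221.1 313. ] [ 40  27 810] [0.4888 0.5498 0.0177]
dx -0.0007 dy 0.0028 dz 0.1698 roll 0.0009
[ 0.44905814 -0.2107708   0.10387789] [ 0.28819841  0.08257062 -1.13501567] 0.05766850847847551
```

Call:
jog_arm(deltas=[[[-1,0,0.003,0.05,0],[-1,0,0.003,0.09,0],[-1,0,0.003,0.1,0],[-1,0,0.003,0.11,0],[-1,0,0.003,0.12,0],[-1,0,0.003,0.13,0],[-1,0,0.003,0.14,0],[-1,0,0.003,0.15,0],[-1,0,0.003,0.16,0],[-1,0,0.003,0.168,0],[-1,0,0.003,0.168,0]]])

```text
clock: 32.98
tcp_pos: [0.4484, -0.2137, 0.0196]
tcp_rot: [-180.0, 0.0, 11.3]
wrist_force: [-0.2, -0.2, 0.2]
opening: 0.0573
grip_force: 43.4
```

Call:
jog_arm(deltas=[[[1,0,0,0,0],[1,0,0,0,0],[1,0,0,-0.02,0],[1,0,0,-0.1,0],[1,0,0,-0.2,0],[1,0,0,-0.24,0]]])

```text
clock: 33.72
tcp_pos: [0.4496, -0.2146, 0.1428]
tcp_rot: [179.9, -0.2, 11.3]
wrist_force: [0.1, 0.3, -0.5]
opening: 0.0852
grip_force: 0.0
```

```bash
cat >> h.py <<'E'
def octo(n,z,lo=(.42,.29),hi=(.52,.37)):
    """fold the outline's width function to find the flats' direction (deg, mod 45)"""
    I=np.mean([snap(n)[0].astype(float) for _ in range(4)],0)
    f=cv2.resize(I.astype(np.float32),None,fx=6,fy=6,interpolation=cv2.INTER_CUBIC)
    r=f[...,0]-f[...,2]
    cs=np.array([ray(n,0,0,z)]) 
    c=bot.camera_params(n); q=c['K']@(c['R']@np.array([(lo[0]+hi[0])/2,(lo[1]+hi[1])/2,z])+c['t']); u,v=(q[:2]/q[2]).astype(int)
    x0,y0=(u-22)*6,(v-22)*6; s=r[y0:y0+264,x0:x0+264]; s=np.clip(s,0,255).astype(np.uint8)
    t,m=cv2.threshold(s,0,255,cv2.THRESH_OTSU)
    k=max(cv2.findContours(m,cv2.RETR_EXTERNAL,cv2.CHAIN_APPROX_NONE)[0],key=cv2.contourArea)[:,0]
    P=np.array([ray(n,(a+x0+.5)/6-.5,(b+y0+.5)/6-.5,z)[:2] for a,b in k])
    ph=np.radians(np.arange(0,180,3)); w=np.ptp(P@np.array([np.cos(ph),np.sin(ph)]),axis=0)
    a=np.sum(w*np.exp(8j*ph))
    M=cv2.moments(P.astype(np.float32)); print(n,'centre',M['m10']/M['m00'],M['m01']/M['m00'],'width',w.min(),w.max(),'flat dir mod45',(np.degrees(np.angle(-a))/8)%45,'strength',abs(a)/len(ph)*2)
    return s
E
python3 - <<'E'
from h import *
stack()
for n in('top','side'): octo(n,.021)
discs('top')
go(.4705,.3258,.10,0)
E
```

```text
stack px 65 z pct [0.0398 0.0597 0.0613 0.0625 0.0644]
plane [-0.036  0.013  0.063]
top centre 0.47058922452111246 0.3262780301577065 width 0.06029103242498465 0.06314104114412111 flat dir mod45 34.6296217845438 strength 0.0009939033056467
side centre 0.4701788010447926 0.3301501810038011 width 0.05833379877229594 0.07626712742234273 flat dir mod45 28.207998849205243 strength 0.00019485049029286766
top [371.2 214.9] [  43   71 1398] [ 0.4875 -0.1961  0.0083]
top [241.1 194.5] [ 18  18 264] [0.5573 0.2162 0.009 ]
top [136.8 216.1] [ 34  33 865] [0.4914 0.5421 0.0175]
top [205.6 221.8] [ 20  21 322] [0.4705 0.3259 0.0218]
top [241.5 232.3] [ 19  19 272] [0.4372 0.215  0.0092]
dx 0.2549 dy -1.0493 dz 0.0786 roll 0.0627
```

The stack top reads 62 mm above the worktop, level with the mark. Now the plate: its flats lie at about 34.6° mod 45°.

Call:
jog_arm(deltas=[[[1,0.03,-0.1,0,0],[1,0.06,-0.2,0,0],[1,0.09,-0.32,0.03,-0.03],[1,0.12,-0.44,0.06,-0.06],[1,0.15,-0.56,0.078,-0.09],[1,0.18,-0.68,0.078,-0.129],[1,0.2,-0.8,0.078,-0.129],[1,0.23,-0.9,0.078,-0.129],[1,0.255,-1,0.078,-0.129],[1,0.255,-1,0.078,-0.129],[1,0.255,-1,0.078,-0.129]]])

```text
clock: 35.6
tcp_pos: [0.4756, 0.3006, 0.1004]
tcp_rot: [179.9, 0.1, 34.5]
wrist_force: [-0.2, -0.2, -0.2]
opening: 0.085
grip_force: 0.0
```

Run:
```python
from h import *
print(bot.get_state()['tcp_pos'])
go(.4705,.3260,-.027,34.6)
```

```text
[0.47555664 0.30062785 0.10040135]
dx 0.0204 dy -0.0475 dz 0.2548 roll -0.0006
```

Call:
jog_arm(deltas=[[[1,0.02,-0.048,0,0],[1,0.02,-0.048,0.1,0],[1,0.02,-0.048,0.2,0],[1,0.02,-0.048,0.24,0],[1,0.02,-0.048,0.253,0],[1,0.02,-0.048,0.253,0],[-1,0.02,-0.048,0.253,0],[-1,0.02,-0.048,0.253,0],[-1,0.02,-0.048,0.253,0],[-1,0.02,-0.048,0.253,0],[-1,0.02,-0.048,0.253,0]]], grip_force=25)

```text
clock: 36.98
tcp_pos: [0.471, 0.3277, -0.0243]
tcp_rot: [-180.0, -0.1, 34.5]
wrist_force: [-0.5, -0.1, 5.8]
opening: 0.0551
grip_force: 25.6
```

Call:
jog_arm(deltas=[[[-1,0,0,-0.1,0],[-1,0,0,-0.2,0],[-1,0,0,-0.24,0],[-1,-0.08,0.09,-0.24,0.02],[-1,-0.16,0.18,-0.24,0.04],[-1,-0.25,0.28,-0.24,0.06],[-1,-0.34,0.38,-0.24,0.08],[-1,-0.43,0.48,-0.24,0.1],[-1,-0.52,0.58,-0.24,0.129],[-1,-0.61,0.68,-0.24,0.129],[-1,-0.7,0.77,-0.24,0.129],[-1,-0.741,0.821,-0.24,0.129]]])

```text
clock: 38.48
tcp_pos: [0.3968, -0.2226, 0.0942]
tcp_rot: [-180.0, -0.0, 11.3]
wrist_force: [1.0, -0.3, -0.2]
opening: 0.0551
grip_force: 28.3
```

Run:
```python
from h import *
snap('top');snap('top');p,d=snap('side')
s=bot.get_state();print(s['tcp_pos'],s['opening'],s['grip_force'])
go(.3982,-.2221,.06,11.3)
cv2.imwrite('pics/s5.png',cv2.resize(p[140:230,280:400],(800,600))[:,:,::-1])
```

```text
[ 0.3960786  -0.22487452  0.09457965] 0.05549878758314501 28.261207846312573
dx 0.0052 dy -0.0047 dz 0.0692 roll -0.0027
```

View pics/s5.png

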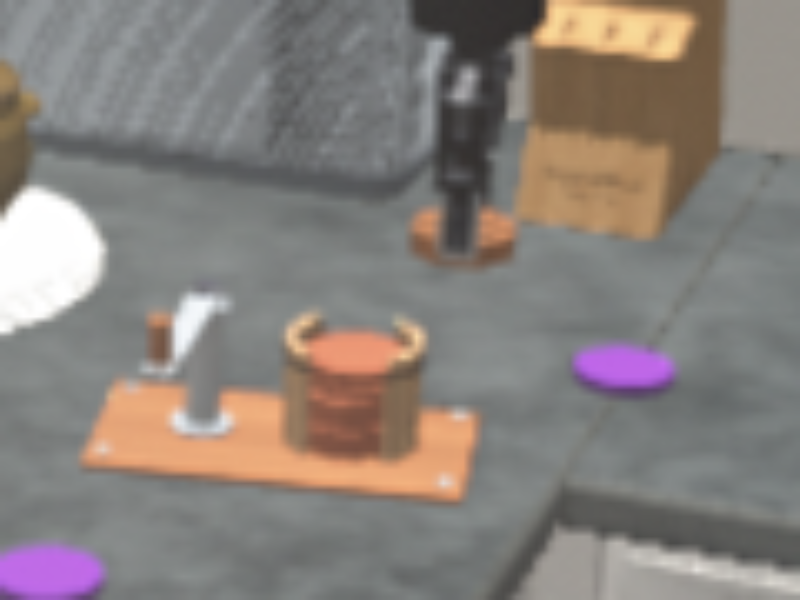

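The plate is held level beside the tube at (463,235), and the stack top lines up with the dark mark. Now I tip the plate 90° against the rim, with a light grip.

Call:
jog_arm(deltas=[[[-1,0.005,-0.005,0.04,0],[-1,0.005,-0.005,0.08,0],[-1,0.005,-0.005,0.1,0],[-1,0.005,-0.005,0.106,0],[-1,0.005,-0.005,0.112,0],[-1,0.005,-0.005,0.118,0],[-1,0.005,-0.005,0.118,0]]], grip_force=20)

```text
clock: 39.5
tcp_pos: [0.3993, -0.2175, 0.0364]
tcp_rot: [-179.9, -0.0, 11.3]
wrist_force: [-6.4, 4.7, 17.0]
opening: 0.0555
grip_force: 33.7
```

Call:
jog_arm(deltas=[[[-1,0,0,0.004,0],[-1,0,0,0.008,0],[-1,0,0,0.012,0],[-1,0,0,0.012,0]]])

```text
clock: 40.0
tcp_pos: [0.3991, -0.2175, 0.0307]
tcp_rot: [-179.8, -0.0, 11.3]
wrist_force: [-7.6, 4.7, 23.3]
opening: 0.0548
grip_force: 39.4
```

Call:
jog_arm(deltas=[[[-1,0,0,0.004,0],[-1,0,0,0.008,0],[-1,0,0,0.012,0],[-1,0,0,0.012,0]]])

```text
clock: 40.5
tcp_pos: [0.3992, -0.2175, 0.0249]
tcp_rot: [-179.8, -0.1, 11.3]
wrist_force: [-7.5, 4.7, 26.3]
opening: 0.0551
grip_force: 44.4
```

Run:
```python
from h import *
p,d=snap('side')
go(.4051,-.2207,.022,11.3)
cv2.imwrite('pics/s6.png',cv2.resize(p[150:225,310:410],(800,600))[:,:,::-1])
```

```text
dx 0.0102 dy 0.0086 dz 0.0058 roll -0.0002
```

View pics/s6.png

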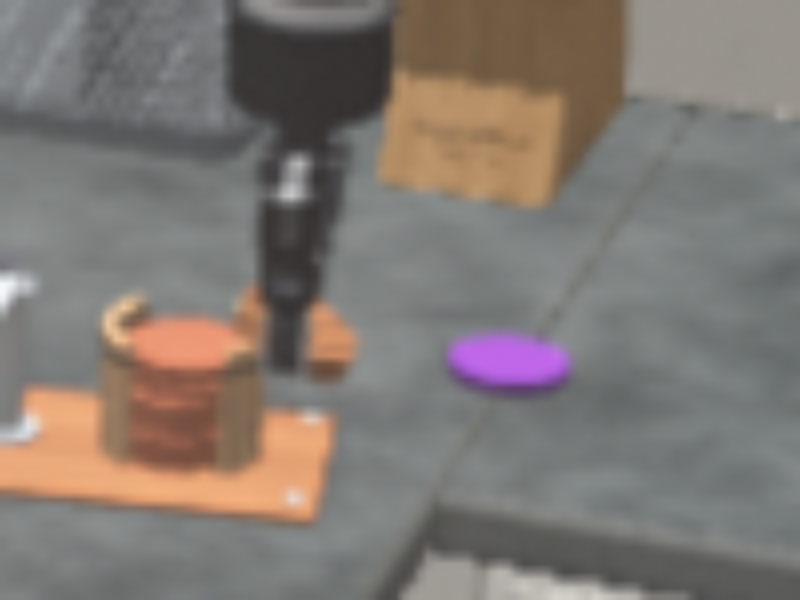

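The plate is tipping as intended: it is tilted at (300,335), its tube side up. I push on toward the tube wall to bring it upright.

Call:
jog_arm(deltas=[[[-1,0,0.003,0.006,0],[-1,0,0.006,0.012,0],[-1,0,0.008,0.018,0],[-1,0,0.008,0.018,0]]])

```text
clock: 41.05
tcp_pos: [0.3988, -0.2208, 0.0153]
tcp_rot: [-179.8, 0.0, 11.3]
wrist_force: [-9.7, 6.0, 20.8]
opening: 0.0551
grip_force: 51.4
```

Call:
jog_arm(deltas=[[[-1,0.003,0,0,0],[-1,0.006,0,0,0],[-1,0.009,0,0,0],[-1,0.009,0,0,0]]])

```text
clock: 41.55
tcp_pos: [0.3989, -0.2207, 0.015]
tcp_rot: [-179.7, 0.3, 11.1]
wrist_force: [-19.2, 2.1, 27.5]
opening: 0.0549
grip_force: 52.3
```

Run:
```python
from h import *
p,d=snap('side')
s=bot.get_state();print(s['tcp_pos'],s['wrist_force'],s['opening'])
go(.4051,-.2207,.018,11.3)
cv2.imwrite('pics/s7.png',cv2.resize(p[150:225,310:410],(800,600))[:,:,::-1])
```

```text
[ 0.39891509 -0.22073007  0.01497224] [-20.13917823   2.69521169  27.5581376 ] 0.055540731469432496
dx 0.0121 dy 0.0023 dz -0.0061 roll -0.0010
```

View pics/s7.png

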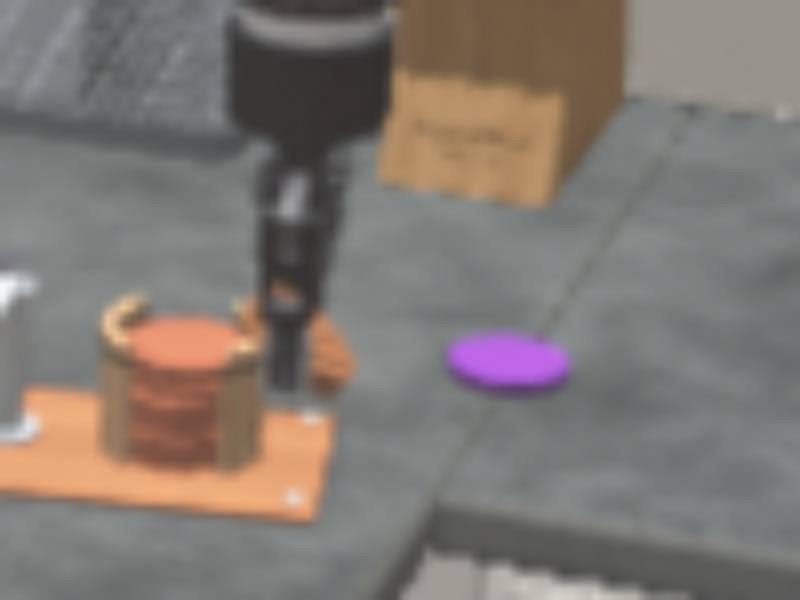

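It is tilted to about 55–60°. I keep pushing a little harder.

Call:
jog_arm(deltas=[[[-1,0.003,0,0,0],[-1,0.006,0,0,0],[-1,0.008,0,0,0],[-1,0.008,0,0,0]]])

```text
clock: 42.1
tcp_pos: [0.3993, -0.2205, 0.0144]
tcp_rot: [-179.6, 0.6, 11.0]
wrist_force: [-27.9, -0.7, 28.8]
opening: 0.0553
grip_force: 52.7
```

Call:
jog_arm(deltas=[[[-1,0.003,0,0.004,0],[-1,0.005,0,0.008,0],[-1,0.005,0,0.012,0],[-1,0.005,0,0.012,0]]])

```text
clock: 42.6
tcp_pos: [0.4041, -0.2197, 0.0086]
tcp_rot: [-179.7, 0.4, 11.1]
wrist_force: [-21.2, 1.0, 25.8]
opening: 0.055
grip_force: 55.0
```

Call:
jog_arm(deltas=[[[-1,0.003,0,0,0],[-1,0.006,0,0,0],[-1,0.008,0,0,0],[-1,0.008,0,0,0]]])

```text
clock: 43.1
tcp_pos: [0.4044, -0.2195, 0.0082]
tcp_rot: [-179.6, 0.7, 11.0]
wrist_force: [-29.5, -1.4, 27.0]
opening: 0.0554
grip_force: 55.1
```

```bash
cat >> h.py <<'E'
def plate(c,r=.045,z0=.012,n='side'):
    """orange points near c: extents and main directions"""
    p,d=snap(n);W=world(n,d); hsv=cv2.cvtColor(p,cv2.COLOR_RGB2HSV)
    m=(np.hypot(W[...,0]-c[0],W[...,1]-c[1])<r)&(W[...,2]>z0)&(hsv[...,1]>100)&(hsv[...,0]<18)&(d>0)
    P=W[m]; print(n,len(P),'mean',P.mean(0).round(4),'min',np.percentile(P,3,0).round(4),'max',np.percentile(P,97,0).round(4))
    u,s,v=np.linalg.svd(P-P.mean(0)); print('normal',v[2].round(2),'sd',(s/np.sqrt(len(P))).round(4))
    return p
E
python3 - <<'E'
from h import *
p=plate((.4,-.222),.035);s=bot.get_state();print(s['tcp_pos'],s['wrist_force'])
cv2.imwrite('pics/s8.png',cv2.resize(p[165:225,320:400],(800,600),interpolation=cv2.INTER_CUBIC)[:,:,::-1])
E
```

```text
side 46 mean [ 0.3953 -0.2174  0.0604] min [ 0.3773 -0.2464  0.0224] max [ 0.4288 -0.1954  0.0907]
normal [ 0.22  0.89 -0.39] sd [0.0169 0.0151 0.014 ]
[ 0.40440848 -0.21947205  0.0081966 ] [-30.34674762  -2.07122551  27.67125413]
```

View pics/s8.png

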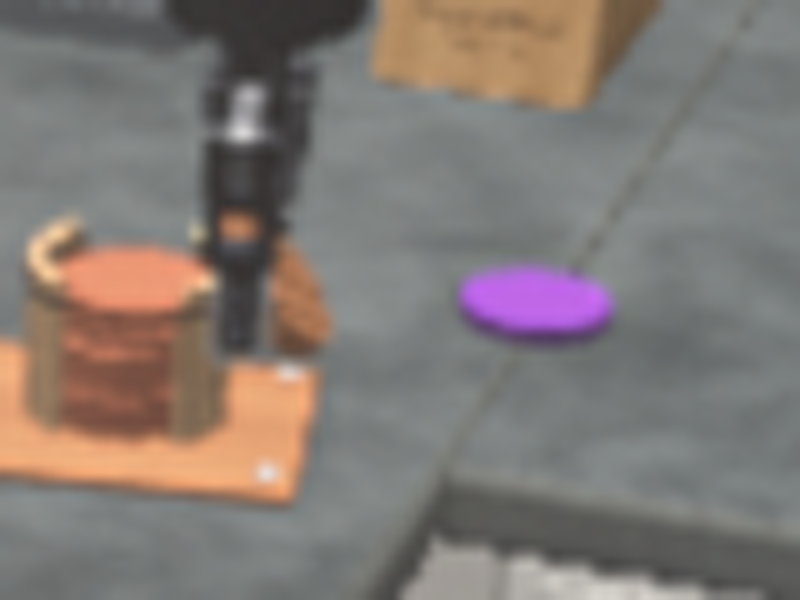

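Call:
jog_arm(deltas=[[[-1,0.003,0,0.003,0],[-1,0.005,0,0.006,0],[-1,0.005,0,0.009,0],[-1,0.005,0,0.009,0]]])

```text
clock: 43.65
tcp_pos: [0.4092, -0.2186, 0.0039]
tcp_rot: [-179.7, 0.5, 11.0]
wrist_force: [-23.2, 1.0, 23.0]
opening: 0.0552
grip_force: 48.7
```

Run:
```python
from h import *
p=plate((.39,-.222),.035);s=bot.get_state();print(s['tcp_pos'],s['wrist_force'])
hsv=cv2.cvtColor(p,cv2.COLOR_RGB2HSV);m=(hsv[...,1]>100)&(hsv[...,0]<18)
for v in range(184,204): print(v,''.join('#' if m[v,u] else '.' for u in range(335,358)))
```

```text
side 46 mean [ 0.3942 -0.2161  0.0621] min [ 0.3812 -0.2433  0.022 ] max [ 0.4154 -0.1931  0.085 ]
normal [-0.9  -0.23  0.36] sd [0.0167 0.0151 0.0084]
[ 0.40922931 -0.21858964  0.00391691] [-23.96605749   1.55728614  23.89056853]
184 .......................
185 .......................
186 .......................
187 .......##..............
188 ......####.#...........
189 ......###..##..........
190 ##..........#..........
191 ####........##.........
192 #####......####........
193 ####.......####........
194 ####........###........
195 ####........####.......
196 ###.........####.......
197 ###.........####.......
198 ###.........####.......
199 ###.........####.......
200 ###....................
201 ###........#...........
202 ###......####..........
203 ###....##########......
```

The plate has tipped about 70°. For the last 20° I'll carry it to the clear worktop, touch its lower edge down and drag it so that it turns past upright.

Call:
jog_arm(deltas=[[[-1,-0.03,0,0,0],[-1,-0.06,0,0,0],[-1,-0.06,0,-0.08,0],[-1,-0.06,0,-0.18,0],[-1,-0.06,0,-0.22,0],[-1,-0.06,0,-0.22,0]]])

```text
clock: 44.45
tcp_pos: [0.3894, -0.2246, 0.1149]
tcp_rot: [180.0, -0.2, 11.4]
wrist_force: [0.0, -0.7, -0.7]
opening: 0.0553
grip_force: 47.2
```

Run:
```python
from h import *
snap('top');plate((.39,-.222),.05,.08)
s=bot.get_state();print(s['tcp_pos'],s['wrist_force'],s['opening'],s['grip_force'])
go(.46,.13,.09,90)
```

```text
side 50 mean [ 0.3694 -0.2217  0.1863] min [ 0.3503 -0.2509  0.1556] max [ 0.3999 -0.1969  0.3365]
normal [0.88 0.47 0.06] sd [0.045  0.0172 0.0098]
[ 0.38803393 -0.22396098  0.11333322] [ 0.48578289  0.27324677 -1.03111728] 0.0551842899000273 47.165464013814926
dx 0.2804 dy -0.6658 dz 0.0467 roll -0.4370
```

Call:
jog_arm(deltas=[[[-1,0.04,-0.1,0,0],[-1,0.08,-0.2,0,-0.05],[-1,0.12,-0.3,0,-0.1],[-1,0.17,-0.4,0,-0.15],[-1,0.21,-0.5,0,-0.2],[-1,0.25,-0.6,0,-0.25],[-1,0.28,-0.666,0,-0.3],[-1,0.28,-0.666,0,-0.35],[-1,0.28,-0.666,0,-0.4],[-1,0.28,-0.666,0,-0.437],[-1,0.28,-0.666,0,-0.437],[-1,0.28,-0.666,0,-0.437]]])

```text
clock: 46.05
tcp_pos: [0.4598, 0.1291, 0.1132]
tcp_rot: [-179.9, 0.0, 89.8]
wrist_force: [-0.0, 0.5, -0.8]
opening: 0.0554
grip_force: 47.2
```

Run:
```python
from h import *
s=bot.get_state();print(s['tcp_pos'])
p,d=snap('side');W=world('side',d);hsv=cv2.cvtColor(p,cv2.COLOR_RGB2HSV)
m=(np.hypot(W[...,0]-.46,W[...,1]-.13)<.06)&(W[...,2]>.06)&(hsv[...,1]>100)&(hsv[...,0]<18)&(W[...,2]<.26)
P=W[m];print(len(P),P.mean(0),P.min(0),P.max(0))
u,sv,v=np.linalg.svd(P-P.mean(0));print(v[2],sv)
q=np.argwhere(m);c=q.mean(0).astype(int)
cv2.imwrite('pics/s9.png',cv2.resize(p[c[0]-40:c[0]+35,c[1]-50:c[1]+50],(800,600),interpolation=cv2.INTER_CUBIC)[:,:,::-1])
```

```text
[0.45977086 0.1290838  0.11319095]
105 [0.45648841 0.12943211 0.18034077] [0.42133442 0.10796564 0.14362088] [0.48745933 0.1473311  0.20231902]
[ 0.16378808  0.90427428 -0.39428606] [0.19628216 0.14384504 0.05431734]
```

View pics/s9.png

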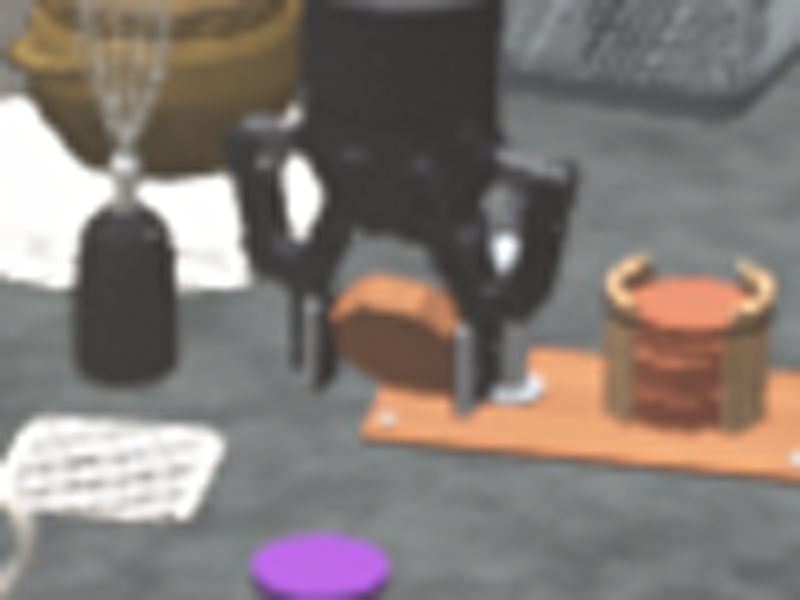

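The view shows the plate held by its flats with its dark plain face toward the camera at (400,335). It leans about 23° from upright and is gripped in its lower half. I fit its plane exactly.

Run:
```python
from h import *
p,d=bot.camera('side');W=world('side',d);hsv=cv2.cvtColor(p,cv2.COLOR_RGB2HSV)
m=(np.hypot(W[...,0]-.46,W[...,1]-.13)<.06)&(W[...,2]>.1)&(hsv[...,1]>90)&(hsv[...,0]<20)&(W[...,2]<.26)
q=np.argwhere(m);print(q.min(0),q.max(0))
f=m&(hsv[...,2]<140);P=W[f];Q=W[m&~f]
print('V hist',np.percentile(hsv[...,2][m],[5,25,50,75,95]))
for n,A in(('face',P),('edge',Q)): 
    u,s,v=np.linalg.svd(A-A.mean(0));print(n,len(A),A.mean(0).round(4),A.min(0).round(4),A.max(0).round(4),v[2].round(2),(s/len(A)**.5).round(4))
T=bot.get_state()['tcp_pos'];print(T)
```

```text
[190 288] [207 307]
V hist [101.   103.25 110.   183.   228.35]
face 104 [0.4601 0.1272 0.1714] [0.4306 0.1065 0.1464] [0.4879 0.1469 0.2041] [ 0.03  0.84 -0.54] [0.0138 0.0123 0.0019]
edge 70 [0.4556 0.131  0.1854] [0.4212 0.1064 0.1429] [0.488  0.1449 0.2003] [ 0.22  0.91 -0.36] [0.0183 0.0147 0.0059]
[0.45999775 0.12926175 0.11350372]
```

Run:
```python
from h import *
go(.3864,-.2244,.09,11.3)
```

```text
dx -0.7077 dy -0.1455 dz 0.0470 roll 0.4365
```

Call:
jog_arm(deltas=[[[-1,-0.1,-0.02,0,0.05],[-1,-0.2,-0.05,0,0.1],[-1,-0.3,-0.07,0,0.15],[-1,-0.4,-0.09,0,0.2],[-1,-0.5,-0.11,0,0.25],[-1,-0.6,-0.13,0,0.3],[-1,-0.7,-0.145,0,0.35],[-1,-0.708,-0.1455,0,0.4],[-1,-0.708,-0.1455,0,0.4365],[-1,-0.708,-0.1455,0,0.4365],[-1,-0.708,-0.1455,0,0.4365]]])

```text
clock: 47.52
tcp_pos: [0.3873, -0.2243, 0.1138]
tcp_rot: [-180.0, 0.0, 11.5]
wrist_force: [0.6, 0.1, -0.4]
opening: 0.0552
grip_force: 47.2
```

Run:
```python
from h import *
snap('top');snap('top');print(bot.get_state()['tcp_pos'])
go(.3864,-.2244,-.010,11.3)
```

```text
[ 0.38732754 -0.22423928  0.11389539]
dx -0.0019 dy -0.0001 dz 0.2478 roll 0.0011
```

Call:
jog_arm(deltas=[[[-1,0,0,0.1,0],[-1,0,0,0.2,0],[-1,0,0,0.24,0],[-1,0,0,0.248,0],[-1,0,0,0.248,0],[-1,0.01,0,0.248,0],[-1,0.02,0,0.248,0],[-1,0.025,0,0.248,0],[-1,0.03,0,0.248,0],[-1,0.035,0,0.248,0],[-1,0.035,0,0.248,0]]])

```text
clock: 49.0
tcp_pos: [0.4021, -0.2213, -0.0104]
tcp_rot: [-180.0, 0.2, 11.3]
wrist_force: [-6.1, -1.7, 2.6]
opening: 0.0553
grip_force: 47.3
```

Call:
jog_arm(deltas=[[[-1,0.003,0,0,0],[-1,0.006,0,0,0],[-1,0.008,0,0,0],[-1,0.008,0,0,0]]])

```text
clock: 49.5
tcp_pos: [0.4026, -0.2211, -0.0108]
tcp_rot: [-179.9, 0.4, 11.2]
wrist_force: [-13.9, -4.1, 4.1]
opening: 0.0548
grip_force: 47.1
```

Call:
jog_arm(deltas=[[[-1,0.003,0,0,0],[-1,0.006,0,0,0],[-1,0.008,0,0,0],[-1,0.008,0,0,0]]])

```text
clock: 50.0
tcp_pos: [0.4045, -0.2206, -0.0113]
tcp_rot: [-179.9, 0.5, 11.1]
wrist_force: [-16.9, -5.8, -2.1]
opening: 0.0551
grip_force: 43.3
```

Call:
jog_arm(deltas=[[[-1,0.003,0,0,0],[-1,0.006,0,0,0],[-1,0.009,0,0,0],[-1,0.009,0,0,0]]])

```text
clock: 50.5
tcp_pos: [0.4088, -0.2195, -0.0118]
tcp_rot: [-179.9, 0.6, 11.1]
wrist_force: [-15.2, -6.6, -7.5]
opening: 0.0551
grip_force: 34.9
```

Call:
jog_arm(deltas=[[[-1,0.003,0,0,0],[-1,0.006,0,0,0],[-1,0.009,0,0,0],[-1,0.009,0,0,0]]])

```text
clock: 51.0
tcp_pos: [0.4113, -0.2187, -0.0117]
tcp_rot: [-179.8, 0.7, 11.1]
wrist_force: [-21.0, -6.0, -0.3]
opening: 0.0555
grip_force: 32.9
```

Call:
jog_arm(deltas=[[[-1,-0.04,0,0,0],[-1,-0.08,0,0,0],[-1,-0.08,0,-0.08,0],[-1,-0.08,0,-0.18,0],[-1,-0.08,0,-0.25,0],[-1,-0.08,0,-0.25,0]]])

```text
clock: 51.75
tcp_pos: [0.3835, -0.2261, 0.1167]
tcp_rot: [179.9, -0.3, 11.4]
wrist_force: [0.5, -0.2, -0.8]
opening: 0.0553
grip_force: 30.5
```

Run:
```python
from h import *
snap('top');print(bot.get_state()['tcp_pos'])
go(.46,.13,.1,90)
```

```text
[ 0.38260549 -0.22533165  0.11545986]
dx 0.2927 dy -0.6658 dz 0.0309 roll -0.4364
```

Call:
jog_arm(deltas=[[[-1,0.04,-0.1,0,0],[-1,0.08,-0.2,0,-0.05],[-1,0.12,-0.3,0,-0.1],[-1,0.17,-0.4,0,-0.15],[-1,0.21,-0.5,0,-0.2],[-1,0.25,-0.6,0,-0.25],[-1,0.29,-0.666,0,-0.3],[-1,0.29,-0.666,0,-0.35],[-1,0.29,-0.666,0,-0.4],[-1,0.29,-0.666,0,-0.437],[-1,0.29,-0.666,0,-0.437],[-1,0.29,-0.666,0,-0.437]]])

```text
clock: 53.3
tcp_pos: [0.4577, 0.1292, 0.1142]
tcp_rot: [-179.9, 0.0, 89.9]
wrist_force: [-0.7, 0.2, -0.6]
opening: 0.0554
grip_force: 30.5
```

```bash
cat >> h.py <<'E'
def held():
    p,d=bot.camera('side');W=world('side',d);hsv=cv2.cvtColor(p,cv2.COLOR_RGB2HSV)
    T=np.array(bot.get_state()['tcp_pos']);Z=W[...,2]-T[2]
    m=(np.hypot(W[...,0]-T[0],W[...,1]-T[1])<.06)&(Z>0)&(Z<.13)&(hsv[...,1]>90)&(hsv[...,0]<20)&(d>0)
    f=m&(hsv[...,2]<140)
    for n,A in(('face',W[f]),('edge',W[m&~f])):
        if len(A)<8: print(n,len(A));continue
        A=A-T;u,s,v=np.linalg.svd(A-A.mean(0));print(n,len(A),A.mean(0).round(4),np.percentile(A,3,0).round(4),np.percentile(A,97,0).round(4),v[2].round(2),(s/len(A)**.5).round(4))
    print(T,bot.get_state()['opening']); return p
E
python3 - <<'E'
from h import *
snap('top');held()
E
```

```text
face 153 [ 0.0008 -0.0054  0.057 ] [-0.0197 -0.0145  0.0333] [0.0235 0.0037 0.0784] [ 0.03  0.95 -0.32] [0.0146 0.0123 0.0024]
edge 50 [-0.0043 -0.0042  0.0717] [-0.0293 -0.015   0.0284] [0.0163 0.015  0.0886] [ 0.33  0.93 -0.15] [0.0212 0.0132 0.0059]
[0.45793869 0.12932275 0.11454558] 0.055077637244289344
```

The lean is now about 19°. I drag the lower edge on the worktop to bring it through upright.

Call:
jog_arm(deltas=[[[-1,0,0,0.1,0],[-1,0,0,0.2,0],[-1,0,0,0.26,0],[-1,0,0,0.28,0],[-1,0,0,0.288,0],[-1,0,0,0.291,0],[-1,0,0,0.291,0]]])

```text
clock: 54.28
tcp_pos: [0.4576, 0.1309, -0.0286]
tcp_rot: [-179.9, -0.2, 90.0]
wrist_force: [-8.3, 2.1, 21.5]
opening: 0.0549
grip_force: 31.1
```

Call:
jog_arm(deltas=[[[-1,-0.005,0,0.001,0],[-1,-0.01,0,0.002,0],[-1,-0.015,0,0.002,0],[-1,-0.02,0,0.002,0],[-1,-0.02,0,0.002,0]]])

```text
clock: 54.9
tcp_pos: [0.4596, 0.125, -0.0286]
tcp_rot: [179.9, -0.5, 90.2]
wrist_force: [-6.7, 11.7, 28.4]
opening: 0.0552
grip_force: 35.2
```

Run:
```python
from h import *
held();print(bot.get_state()['wrist_force'])
```

```text
face 136 [ 0.0007 -0.0048  0.0598] [-0.0233 -0.0146  0.0364] [0.0246 0.0085 0.082 ] [-0.05 -0.94  0.32] [0.0156 0.0124 0.0027]
edge 42 [-0.0018  0.0042  0.0733] [-0.0224 -0.0139  0.0273] [0.0205 0.0537 0.0871] [-0.13 -0.68 -0.72] [0.0295 0.0116 0.0052]
[ 0.45962278  0.12499887 -0.02853716] 0.05503097411962147
[-7.48765774 11.10404379 28.05620267]
```

Dragging only slides it. A better way is to lean the plate on the tube's wall, standing on the base board, let go, and push its foot toward the tube so that it stands upright.

Call:
jog_arm(deltas=[[[-1,0,0,-0.1,0],[-1,0,0,-0.2,0],[-1,0,0,-0.28,0],[-1,0,0,-0.28,0],[-1,0,0,-0.28,0]]])

```text
clock: 55.58
tcp_pos: [0.4581, 0.1199, 0.1086]
tcp_rot: [180.0, -0.1, 90.1]
wrist_force: [-0.3, 0.1, 0.0]
opening: 0.0552
grip_force: 32.8
```

Run:
```python
from h import *
snap('top');held();go(.3864,-.2244,.1,11.3)
```

```text
face 156 [ 0.0007 -0.0045  0.0587] [-0.0209 -0.0138  0.036 ] [0.0219 0.0043 0.0815] [ 0.06  0.95 -0.32] [0.0155 0.0125 0.0026]
edge 54 [-0.005  -0.0041  0.0691] [-0.0332 -0.0128  0.0305] [0.0221 0.0131 0.0902] [ 0.29  0.95 -0.12] [0.0221 0.0155 0.0053]
[0.45749084 0.11931522 0.10773516] 0.054573054611155726
dx -0.6873 dy -0.1427 dz 0.0155 roll 0.4375
```

Call:
jog_arm(deltas=[[[-1,-0.1,-0.02,0,0.05],[-1,-0.2,-0.05,0,0.1],[-1,-0.3,-0.07,0,0.15],[-1,-0.4,-0.09,0,0.2],[-1,-0.5,-0.11,0,0.25],[-1,-0.6,-0.13,0,0.3],[-1,-0.687,-0.143,0,0.35],[-1,-0.687,-0.143,0,0.4],[-1,-0.687,-0.143,0,0.4375],[-1,-0.687,-0.143,0,0.4375],[-1,-0.687,-0.143,0,0.4375]]])

```text
clock: 57.05
tcp_pos: [0.3867, -0.224, 0.108]
tcp_rot: [-180.0, 0.1, 11.4]
wrist_force: [-1.0, 0.3, -0.4]
opening: 0.055
grip_force: 32.8
```

Run:
```python
from h import *
snap('top');snap('top');print(bot.get_state()['tcp_pos'])
go(.3864,-.2244,-.020,11.3)
```

```text
[ 0.38694622 -0.22390318  0.10822573]
dx -0.0013 dy 0.0008 dz 0.2565 roll 0.0005
```

Call:
jog_arm(deltas=[[[-1,0,0,0.1,0],[-1,0,0,0.2,0],[-1,0,0,0.25,0],[-1,0,0,0.256,0],[-1,0,0,0.256,0],[-1,0.01,0,0.256,0],[-1,0.02,0,0.256,0],[-1,0.03,0,0.256,0],[-1,0.036,0,0.256,0],[-1,0.042,0,0.256,0],[-1,0.042,0,0.256,0]]])

```text
clock: 58.52
tcp_pos: [0.4078, -0.22, -0.0197]
tcp_rot: [180.0, 0.0, 11.3]
wrist_force: [-0.1, 0.0, -0.6]
opening: 0.0551
grip_force: 32.8
```

Call:
jog_arm(deltas=[[[-1,0.003,0,0.002,0],[-1,0.006,0,0.004,0],[-1,0.006,0,0.004,0]]])

```text
clock: 58.9
tcp_pos: [0.4093, -0.2197, -0.021]
tcp_rot: [-179.9, 0.0, 11.2]
wrist_force: [-5.7, 2.0, 16.7]
opening: 0.0552
grip_force: 33.1
```

Call:
jog_arm(deltas=[[[1,0,0,0,0],[1,0,0,0,0],[1,0,0,0,0],[1,0,0,-0.04,0],[1,0,0,-0.14,0],[1,0,0,-0.24,0],[1,-0.06,0,-0.26,0],[1,-0.06,0,-0.26,0]]])

```text
clock: 59.9
tcp_pos: [0.3799, -0.2253, 0.1089]
tcp_rot: [-179.9, -0.1, 11.2]
wrist_force: [0.1, 0.2, 0.4]
opening: 0.0855
grip_force: 0.0
```

Run:
```python
from h import *
p,d=snap('side');W=world('side',d);hsv=cv2.cvtColor(p,cv2.COLOR_RGB2HSV)
L=(W[...,:2]-[.4492,-.2119])@np.array([[.9806,-.1959],[.1959,.9806]])
m=(L[...,0]<-.02)&(L[...,0]>-.12)&(abs(L[...,1])<.05)&(W[...,2]>.013)&(W[...,2]<.1)&(hsv[...,1]>90)&(hsv[...,0]<20)&(d>0)
A=np.c_[L[m],W[m][:,2]];print(len(A),A.mean(0),np.percentile(A,[3,50,97],0).round(4))
for v in range(182,216): print(v,''.join('#' if m[v,u] else '.' for u in range(330,365)))
print(bot.get_state()['tcp_pos'])
cv2.imwrite('pics/s10.png',cv2.resize(p[165:225,310:390],(800,600),interpolation=cv2.INTER_CUBIC)[:,:,::-1])
```

```text
131 [-0.04548238  0.01624039  0.04576145] [[-0.0653 -0.0168  0.0173]
 [-0.0487  0.0206  0.0462]
 [-0.0213  0.0346  0.0712]]
182 ...................................
183 ...................................
184 ...................................
185 ...................................
186 ...................................
187 ...................................
188 ...................................
189 ..........#........................
190 ..........##.......................
191 .........###.......................
192 .........####......................
193 ........##########.................
194 ........##...#####.................
195 ........#....#####.................
196 .......#....#######................
197 ........#...#######................
198 ........#....#######...............
199 .......#.....#######...............
200 .......##....#######...............
201 .......##...########...............
202 .......#....#.#######..............
203 .......##...#.######...............
204 .......#....#.######...............
205 .......#......#######..............
206 .......#.......#####...............
207 .......#..#....####................
208 ........#..........................
209 ...................................
210 ...................................
211 ...................................
212 ...................................
213 ...................................
214 ...................................
215 ...................................
[ 0.38087053 -0.22496829  0.10849877]
```

The plate is leaning against the tube. I shut the fingers, lower them behind its foot and push.

Call:
jog_arm(deltas=[[[-1,-0.037,0,0,0],[-1,-0.037,0,0,0],[-1,-0.037,0,0,0],[-1,-0.037,0,0,0],[-1,-0.037,0,0,0]]])

```text
clock: 60.58
tcp_pos: [0.3632, -0.2289, 0.1084]
tcp_rot: [180.0, 0.0, 11.3]
wrist_force: [-0.5, -0.6, -0.4]
opening: -0.0002
grip_force: 0.0
```

Call:
jog_arm(deltas=[[[-1,0,0,0.1,0],[-1,0,0,0.2,0],[-1,0,0,0.25,0],[-1,0,0,0.258,0],[-1,0,0,0.258,0]]])

```text
clock: 61.2
tcp_pos: [0.3633, -0.2293, -0.0202]
tcp_rot: [180.0, -0.0, 11.3]
wrist_force: [-0.4, 0.1, 0.4]
opening: 0.0002
grip_force: 0.0
```

Run:
```python
from h import *
s=bot.get_state();print(s['tcp_pos'],s['wrist_force'],s['opening'])
T=s['tcp_pos'][:2]-np.array([.4492,-.2119]);print(T@[.9806,.1959],T@[-.1959,.9806])
```

```text
[ 0.36329289 -0.22934914 -0.02015529] [-0.44206509  0.13616275  0.41775578] 0.00022909099728123843
-0.08765879399855164 -0.00028142506651506686
```

Call:
jog_arm(deltas=[[[-1,0.006,0,0,0],[-1,0.012,0,0,0],[-1,0.018,0,0,0],[-1,0.024,0,0,0],[-1,0.03,0,0,0],[-1,0.034,0,0,0],[-1,0.038,0,0,0],[-1,0.038,0,0,0]]])

```text
clock: 62.2
tcp_pos: [0.3818, -0.2252, -0.0206]
tcp_rot: [180.0, -0.0, 11.3]
wrist_force: [-0.3, -1.0, 0.5]
opening: -0.0002
grip_force: 0.0
```

Call:
jog_arm(deltas=[[[-1,0.002,0,0,0],[-1,0.004,0,0,0],[-1,0.006,0,0,0],[-1,0.006,0,0,0]]])

```text
clock: 62.7
tcp_pos: [0.3831, -0.225, -0.0207]
tcp_rot: [-180.0, 0.1, 11.2]
wrist_force: [-4.8, -1.7, 1.3]
opening: 0.0001
grip_force: 0.0
```

Run:
```python
from h import *
s=bot.get_state();print(s['tcp_pos'],s['wrist_force'],s['opening'])
T=s['tcp_pos'][:2]-np.array([.4492,-.2119]);print(T@[.9806,.1959],T@[-.1959,.9806])
```

```text
[ 0.38305504 -0.22503513 -0.0207235 ] [-4.79747767 -1.66862042  1.31670556] 7.432522043679084e-05
-0.06743492266894867 7.749372624369317e-05
```

Call:
jog_arm(deltas=[[[-1,0.003,0,0,0],[-1,0.006,0,0,0],[-1,0.008,0,0,0],[-1,0.008,0,0,0]]])

```text
clock: 63.2
tcp_pos: [0.383, -0.2248, -0.0211]
tcp_rot: [-179.9, 0.4, 11.1]
wrist_force: [-13.9, -4.9, 6.0]
opening: -0.0002
grip_force: 0.0
```

Call:
jog_arm(deltas=[[[-1,-0.02,0,0,0],[-1,-0.05,0,0,0],[-1,-0.05,0,-0.1,0],[-1,-0.05,0,-0.2,0],[1,-0.05,0,-0.26,0],[1,-0.05,0,-0.26,0],[1,-0.05,0,-0.26,0]]])

```text
clock: 64.08
tcp_pos: [0.3637, -0.2281, 0.1088]
tcp_rot: [-179.9, -0.0, 11.3]
wrist_force: [-0.3, 0.7, 0.0]
opening: 0.0545
grip_force: 0.0
```

```bash
cat >> h.py <<'E'
def pressview(x0,x1,z0=.013):
    p,d=snap('side');W=world('side',d);hsv=cv2.cvtColor(p,cv2.COLOR_RGB2HSV)
    L=(W[...,:2]-[.4492,-.2119])@np.array([[.9806,-.1959],[.1959,.9806]])
    m=(L[...,0]<x1)&(L[...,0]>x0)&(abs(L[...,1])<.05)&(W[...,2]>z0)&(W[...,2]<.1)&(hsv[...,1]>90)&(hsv[...,0]<20)&(d>0)
    A=np.c_[L[m],W[m][:,2]]
    for a in np.arange(.01,.09,.01):
        B=A[(A[:,2]>=a)&(A[:,2]<a+.01)]
        if len(B): print('z %.2f n %d x %.4f..%.4f y %.4f..%.4f'%(a,len(B),*np.percentile(B[:,0],[5,95]),*np.percentile(B[:,1],[5,95])))
    return p
E
python3 - <<'E'
from h import *
p=pressview(-.12,-.042)
s=bot.get_state();print(s['tcp_pos'],s['wrist_force'],s['opening'])
cv2.imwrite('pics/s10.png',cv2.resize(p[165:225,310:390],(800,600),interpolation=cv2.INTER_CUBIC)[:,:,::-1])
go(.4492-.045*.9806,-.2119-.045*.1959,-.0,11.3)
E
```

```text
z 0.01 n 4 x -0.0541..-0.0447 y 0.0134..0.0216
z 0.02 n 8 x -0.0542..-0.0439 y 0.0119..0.0302
z 0.03 n 12 x -0.0547..-0.0437 y -0.0151..0.0340
z 0.04 n 9 x -0.0548..-0.0434 y 0.0021..0.0370
z 0.05 n 18 x -0.0544..-0.0429 y -0.0191..0.0335
z 0.06 n 10 x -0.0539..-0.0437 y -0.0034..0.0168
[ 0.36335205 -0.22809478  0.10856104] [0.21585799 0.32763011 0.05418646] 0.06164814940795887
dx 0.0847 dy 0.0019 dz 0.2171 roll 0.0001
```

The plate now stands exactly upright, flush with the tube (faces at press x −54…−43 mm, z 8–64 mm). I grip it by its flats.

Call:
jog_arm(deltas=[[[1,0.085,0.002,0,0],[1,0.085,0.002,0,0],[1,0.085,0.002,0.02,0],[1,0.085,0.002,0.1,0],[1,0.085,0.002,0.2,0],[1,0.085,0.002,0.24,0],[1,0.085,0.002,0.243,0],[-1,0.085,0.002,0.243,0],[-1,0.085,0.002,0.243,0],[-1,0.085,0.002,0.243,0],[-1,0.085,0.002,0.243,0],[-1,0.085,0.002,0.243,0]]], grip_force=40)

```text
clock: 65.62
tcp_pos: [0.4062, -0.2217, -0.0112]
tcp_rot: [180.0, -0.1, 11.3]
wrist_force: [-2.4, 0.3, 7.4]
opening: 0.0551
grip_force: 41.9
```

Call:
jog_arm(deltas=[[[-1,0,0,-0.01,0],[-1,-0.02,0,-0.02,0],[-1,-0.05,0,-0.04,0],[-1,-0.05,0,-0.14,0],[-1,-0.05,0,-0.24,0],[-1,-0.05,0,-0.24,0],[-1,-0.05,0,-0.24,0]]])

```text
clock: 66.5
tcp_pos: [0.3804, -0.2256, 0.1076]
tcp_rot: [-179.9, -0.0, 11.3]
wrist_force: [0.1, -0.0, -1.5]
opening: 0.0551
grip_force: 43.0
```

Run:
```python
from h import *
print(bot.get_state()['tcp_pos'])
go(.46,.13,.1,90)
```

```text
[ 0.38044939 -0.22560349  0.10755119]
dx 0.2953 dy -0.6663 dz 0.0151 roll -0.4373
```

Call:
jog_arm(deltas=[[[-1,0.04,-0.1,0,0],[-1,0.08,-0.2,0,-0.05],[-1,0.12,-0.3,0,-0.1],[-1,0.17,-0.4,0,-0.15],[-1,0.21,-0.5,0,-0.2],[-1,0.25,-0.6,0,-0.25],[-1,0.29,-0.666,0,-0.3],[-1,0.295,-0.666,0,-0.35],[-1,0.295,-0.666,0,-0.4],[-1,0.295,-0.666,0,-0.437],[-1,0.295,-0.666,0,-0.437],[-1,0.295,-0.666,0,-0.437]]])

```text
clock: 68.0
tcp_pos: [0.4601, 0.1286, 0.1072]
tcp_rot: [-179.9, 0.0, 89.8]
wrist_force: [0.6, 0.2, -0.7]
opening: 0.0553
grip_force: 43.0
```

Run:
```python
from h import *
snap('top');held()
```

```text
face 192 [-0.0004  0.0049  0.0483] [-0.0224 -0.0002  0.0244] [0.0234 0.0101 0.0714] [-0.05 -1.    0.04] [0.0138 0.0133 0.0027]
edge 31 [-0.0081 -0.0004  0.0709] [-0.0265 -0.0086  0.0616] [0.01   0.0073 0.0768] [-0.09 -0.97 -0.2 ] [0.0126 0.0055 0.0049]
[0.46040923 0.12885794 0.10750156] 0.055459717071477996
```

Upright in the hand to within about 2°. I stand it on the worktop and release it.

Call:
jog_arm(deltas=[[[-1,0,0,0.1,0],[-1,0,0,0.2,0],[-1,0,0,0.24,0],[-1,0,0,0.25,0],[-1,0,0,0.2535,0],[-1,0,0,0.2535,0]]])

```text
clock: 68.85
tcp_pos: [0.4614, 0.1295, -0.0181]
tcp_rot: [179.9, -0.0, 90.0]
wrist_force: [-0.0, -0.3, 0.1]
opening: 0.0552
grip_force: 42.9
```

Call:
jog_arm(deltas=[[[0.6,0,0,0,0],[1,0,0,0,0],[1,0,0,0,0],[1,0,0,-0.04,0],[1,0,0,-0.14,0],[1,0,0,-0.22,0],[-1,0.1,0,-0.22,0],[-1,0.1,0,-0.22,0],[-1,0.1,0,-0.22,0],[-1,0.1,0,-0.22,0]]])

```text
clock: 70.1
tcp_pos: [0.4605, 0.1779, 0.0909]
tcp_rot: [-180.0, 0.0, 89.9]
wrist_force: [-1.0, -0.2, 0.1]
opening: 0.0123
grip_force: 0.0
```

Run:
```python
from h import *
plate((.46,.13),.05,.006)
s=bot.get_state();print(s['tcp_pos'],s['opening'])
```

```text
side 211 mean [0.458  0.1334 0.034 ] min [0.4347 0.1229 0.009 ] max [0.4812 0.1391 0.0553]
normal [ 0.04 -1.   -0.09] sd [0.0145 0.0135 0.004 ]
[0.46058862 0.17797023 0.09092401] 0.004444454758463181
```

Call:
jog_arm(deltas=[[[-1,0,0,0.08,0],[-1,0,0,0.165,0],[-1,0,0,0.165,0],[-1,-0.03,0,0.165,0],[-1,-0.06,0,0.165,0],[-1,-0.07,0,0.165,0],[-1,-0.08,0,0.165,0],[-1,-0.09,0,0.165,0],[-1,-0.1,0,0.165,0],[-1,-0.11,0,0.165,0],[-1,-0.11,0,0.165,0],[-1,-0.11,0,0.165,0]]])

```text
clock: 71.65
tcp_pos: [0.4607, 0.1243, 0.0086]
tcp_rot: [-180.0, -0.0, 90.0]
wrist_force: [0.9, 0.4, -0.3]
opening: -0.0002
grip_force: 0.0
```

Call:
jog_arm(deltas=[[[-1,0.02,0,0,0],[-1,0.04,0,-0.06,0],[1,0.3,0,-0.2,0],[1,0.3,0,-0.2,0],[1,0.3,0,-0.2,0],[1,0.3,0,-0.2,0]]])

```text
clock: 72.4
tcp_pos: [0.4607, 0.2772, 0.1091]
tcp_rot: [179.9, -0.1, 90.2]
wrist_force: [-0.3, 0.7, -1.0]
opening: 0.0724
grip_force: 0.0
```

Run:
```python
from h import *
plate((.46,.08),.06,.005);discs('top');discs('side')
s=bot.get_state();print(s['tcp_pos'],s['opening'])
```

```text
side 154 mean [0.4588 0.0958 0.0146] min [0.4345 0.0653 0.0074] max [0.4851 0.1184 0.019 ]
normal [-0.03  0.06  1.  ] sd [0.0166 0.0145 0.0028]
top [374.2 218. ] [  48   72 1839] [ 0.4774 -0.2052  0.0095]
top [241.2 194.5] [ 18  18 265] [0.5573 0.2161 0.009 ]
top [136.6 216.1] [ 34  33 854] [0.4912 0.5424 0.0176]
top [281.9 223.9] [ 17  17 244] [0.4617 0.0875 0.016 ]
top [241.6 232.3] [ 18  19 273] [0.4372 0.2148 0.0089]
side [327.7 204.1] [ 49  25 598] [ 0.4626 -0.2019  0.0157]
side [298.9 238.2] [ 17  10 134] [0.4602 0.0957 0.0155]
side [255.6 251.5] [ 18  10 151] [0.5556 0.2227 0.0092]
side [291.1 259.4] [ 19  11 164] [0.4357 0.2209 0.0088]
side [221.1 313. ] [ 40  27 808] [0.4888 0.5499 0.0177]
[0.46027975 0.27251807 0.10793424] 0.08522194849799385
```

The plate lies flat, ribs down, at (0.462, 0.088). Pick and place.

Call:
jog_arm(deltas=[[[1,-0.12,0.003,0,0],[1,-0.24,0.003,0,0],[1,-0.37,0.003,0,0],[1,-0.37,0.003,0,0],[1,-0.37,0.003,0,0],[1,-0.37,0.003,0.1,0],[1,-0.37,0.003,0.2,0],[1,-0.37,0.003,0.27,0],[1,-0.37,0.003,0.282,0],[1,-0.37,0.003,0.282,0]]])

```text
clock: 73.8
tcp_pos: [0.4624, 0.0897, -0.0321]
tcp_rot: [-180.0, -0.0, 90.0]
wrist_force: [0.5, -0.2, 0.8]
opening: 0.0851
grip_force: 0.0
```

Call:
jog_arm(deltas=[[[-1,0,0,0,0],[-1,0,0,0,0],[-1,0,0,0,0],[-1,0,0,0,0],[-1,0,0,0,0]]])

```text
clock: 74.42
tcp_pos: [0.4631, 0.0898, -0.031]
tcp_rot: [179.9, -0.1, 90.0]
wrist_force: [-0.8, 0.4, 8.6]
opening: 0.0553
grip_force: 40.7
```

Run:
```python
from h import *
s=bot.get_state();print(s['tcp_pos'],s['opening'],s['wrist_force'])
go(.4490,-.2122,.1,11.3,s)
```

```text
[ 0.46309679  0.08980319 -0.0310084 ] 0.05532705661132828 [-0.8207468   0.44083235  8.56000893]
dx -0.6040 dy -0.0277 dz -0.2620 roll 0.4369
```

Call:
jog_arm(deltas=[[[-1,0,0,-0.1,0],[-1,0,0,-0.2,0],[-1,0,0,-0.27,0],[-1,-0.1,-0.004,-0.27,0.05],[-1,-0.2,-0.008,-0.27,0.1],[-1,-0.3,-0.012,-0.27,0.16],[-1,-0.4,-0.016,-0.27,0.22],[-1,-0.5,-0.02,-0.27,0.28],[-1,-0.6,-0.024,-0.27,0.34],[-1,-0.604,-0.024,-0.27,0.4],[-1,-0.604,-0.024,-0.27,0.437],[-1,-0.604,-0.024,-0.27,0.437]]])

```text
clock: 75.92
tcp_pos: [0.4499, -0.2128, 0.1029]
tcp_rot: [180.0, -0.0, 11.4]
wrist_force: [0.6, -0.1, -1.3]
opening: 0.0551
grip_force: 44.5
```

Run:
```python
from h import *
snap('top');snap('top')
s=bot.get_state();print(s['tcp_pos'],s['opening'])
go(.451,-.2118,.032,11.3)
```

```text
[ 0.45006909 -0.21250493  0.10288907] 0.05493025813639846
dx 0.0021 dy -0.0010 dz 0.1418 roll 0.0009
```

Call:
jog_arm(deltas=[[[-1,0.002,-0.001,0.04,0],[-1,0.002,-0.001,0.08,0],[-1,0.002,-0.001,0.1,0],[-1,0.002,-0.001,0.11,0],[-1,0.002,-0.001,0.12,0],[-1,0.002,-0.001,0.13,0],[-1,0.002,-0.001,0.136,0],[-1,0.002,-0.001,0.14,0],[-1,0.002,-0.001,0.14,0]]])

```text
clock: 77.15
tcp_pos: [0.4508, -0.2121, 0.0326]
tcp_rot: [-180.0, 0.0, 11.3]
wrist_force: [-0.5, 0.4, -0.9]
opening: 0.0544
grip_force: 44.5
```

Call:
jog_arm(deltas=[[[-1,0,0,0.002,0],[-1,0,0,0.002,0],[1,0,0,0.002,0],[1,0,0,0.002,0],[1,0,0,0.002,0],[1,0,0,-0.04,0],[1,0,0,-0.14,0],[1,0,0,-0.22,0],[1,0,0,-0.22,0]]])

```text
clock: 78.28
tcp_pos: [0.4525, -0.213, 0.145]
tcp_rot: [179.9, -0.2, 11.3]
wrist_force: [0.2, -0.3, 0.3]
opening: 0.0856
grip_force: 0.0
```

```bash
cat >> h.py <<'E'
def bar():
    p,d=snap('top'); W=world('top',d); hsv=cv2.cvtColor(p,cv2.COLOR_RGB2HSV)
    s=(W[...,2]>.078)&(W[...,2]<.13)&(d>0)&(hsv[...,1]<60)&(np.hypot(W[...,0]-.5326,W[...,1]+.1952)<.14)
    P=np.array([ray('top',u,v,.091)[:2] for v,u in np.argwhere(s)],np.float32); print('bar px',len(P),cv2.minAreaRect(P)); return p
E
python3 - <<'E'
from h import *
p,d=snap('side');W=world('side',d);hsv=cv2.cvtColor(p,cv2.COLOR_RGB2HSV)
r=W[...,:2]-[.4492,-.2119]; m=(np.hypot(r[...,0],r[...,1])<.028)&(W[...,2]>.072)&(W[...,2]<.1)&(hsv[...,1]>90)&(hsv[...,0]<20)
A=W[m];B=np.c_[A[:,:2]-[.4492,-.2119],np.ones(len(A))];print(len(A),np.percentile(A[:,2],[5,50,95]),np.linalg.lstsq(B,A[:,2],rcond=None)[0],A.mean(0))
s=bot.get_state();print(s['tcp_pos'])
h=np.array([.5326,-.1952]);k=h+.11*np.array([-.0996,.995]);print('knob',k)
E
```

```text
67 [0.07337935 0.07755318 0.07986831] [ 0.00639447 -0.01687186  0.07731382] [ 0.44800205 -0.21050152  0.07728257]
[ 0.45162809 -0.21213056  0.14342635]
knob [ 0.521644 -0.08575 ]
```

The plate lies flat with its top at 78 mm, where it should be. Now I grip the knob and swing the bar round its arc.

Call:
jog_arm(deltas=[[[1,0.06,-0.07,0,0],[1,0.12,-0.14,0,0],[1,0.187,-0.22,0,0],[1,0.187,-0.22,0,0],[1,0.187,-0.22,0,0],[1,0.187,-0.22,0.1,0],[1,0.187,-0.22,0.15,0],[1,0.187,-0.22,0.158,0],[1,0.187,-0.22,0.158,0]]])

```text
clock: 79.45
tcp_pos: [0.5208, -0.0871, 0.0642]
tcp_rot: [180.0, -0.0, 11.2]
wrist_force: [-0.4, 0.1, 0.1]
opening: 0.0855
grip_force: 0.0
```

Call:
jog_arm(deltas=[[[-1,0,0,0,0],[-1,0,0,0,0],[-1,0,0,0,0],[-1,0,0,0,0],[-1,0,0,0,0],[-1,0,0,0,0],[-1,0,0,0,0]]], grip_force=20)

```text
clock: 80.32
tcp_pos: [0.521, -0.085, 0.0638]
tcp_rot: [-179.9, -0.0, 11.3]
wrist_force: [-1.4, 3.5, 6.5]
opening: 0.0133
grip_force: 22.1
```

Call:
jog_arm(deltas=[[[-1,-0.029,-0.001,0,0],[-1,-0.06,0.002,0,0],[-1,-0.089,0.01,0,0],[-1,-0.118,0.021,0,0],[-1,-0.144,0.037,0,0],[-1,-0.169,0.056,0,0],[-1,-0.19,0.078,0,0],[-1,-0.208,0.102,0,0],[-1,-0.222,0.13,0,0],[-1,-0.233,0.158,0,0],[-1,-0.239,0.188,0,0],[-1,-0.241,0.219,0,0]]])

```text
clock: 81.82
tcp_pos: [0.4198, -0.2174, 0.063]
tcp_rot: [-179.8, 0.3, 11.2]
wrist_force: [-6.8, 1.5, 4.6]
opening: 0.0126
grip_force: 22.7
```

Call:
jog_arm(deltas=[[[-1,0,0.003,0,0],[-1,0,0.006,0,0],[-1,0,0.006,0,0]]])

```text
clock: 82.2
tcp_pos: [0.4196, -0.2174, 0.0629]
tcp_rot: [-179.5, 0.3, 11.2]
wrist_force: [-9.3, 10.5, 17.5]
opening: 0.0128
grip_force: 24.0
```

Run:
```python
from h import *
s=bot.get_state();print(s['tcp_pos'],s['opening'],s['wrist_force'])
T=s['tcp_pos'][:2]-np.array([.4492,-.2119]);print(T@[.9806,.1959],T@[-.1959,.9806])
```

```text
[ 0.41960947 -0.21737479  0.06286128] 0.012825683769423028 [-9.31314784 10.52516607 17.53428376]
-0.030088987696500844 0.00042820387972204276
```

The stop is reached: the bar no longer moves and the side force has risen to 10 N. Release and check.

Call:
jog_arm(deltas=[[[-1,0,-0.003,0,0],[0,0,-0.003,0,0],[1,0,-0.003,0,0],[1,0,-0.003,0,0],[1,0,-0.003,-0.06,0],[1,0,-0.003,-0.16,0],[1,0,-0.2,-0.16,0],[1,0,-0.4,-0.16,0],[1,0,-0.4,-0.16,0],[1,0,-0.4,-0.16,0]]])

```text
clock: 83.45
tcp_pos: [0.3851, -0.0216, 0.1433]
tcp_rot: [-180.0, 0.0, 11.4]
wrist_force: [-0.4, -0.2, -0.1]
opening: 0.0853
grip_force: 0.0
```

Run:
```python
from h import *
p=bar()
cv2.imwrite('pics/t11.png',cv2.resize(p[175:260,335:415],(560,595),interpolation=cv2.INTER_CUBIC)[:,:,::-1])
q,_=snap('side')
a=cv2.resize(q[170:230,300:360],(400,400),interpolation=cv2.INTER_CUBIC); b=cv2.resize(p[175:255,335:415],(400,400),interpolation=cv2.INTER_CUBIC)
cv2.imwrite('pics/f.png',np.hstack([a,b])[:,:,::-1])
s=bot.get_state();print(s['tcp_pos'],s['opening'])
```

```text
bar px 254 ((0.47974106669425964, -0.2033068835735321), (0.12779974937438965, 0.024769626557826996), 10.054474830627441)
[ 0.38496453 -0.02023053  0.14328959] 0.08541434565546384
```

View pics/f.png

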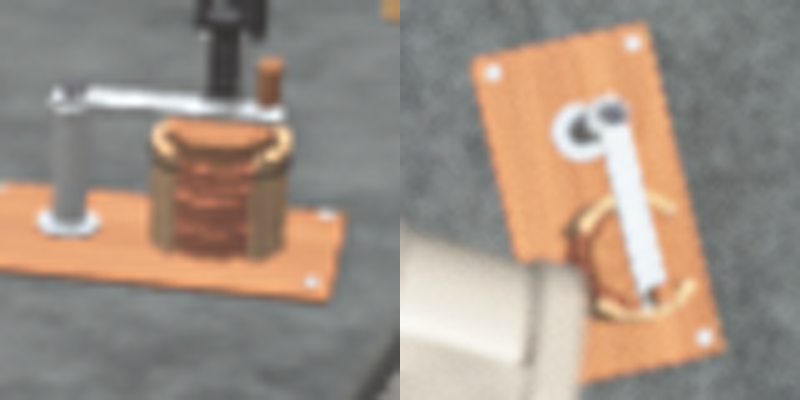

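The plate is seated and the bar lies over the middle of the tube. One gentle closing nudge makes sure it is on its stop.

Call:
jog_arm(deltas=[[[-1,0,0.1,0,0],[-1,0,0.2,0,0],[-1,0,0.29,0,0],[-1,0,0.29,0,0],[-1,0,0.29,0.08,0],[-1,0,0.29,0.158,0],[-1,0,0.3,0.158,0],[-1,0,0.32,0.158,0],[-1,0,0.33,0.158,0],[-1,0,0.34,0.158,0],[-1,0,0.35,0.158,0],[-1,0,0.35,0.158,0]]])

```text
clock: 85.05
tcp_pos: [0.4202, -0.1957, 0.0649]
tcp_rot: [180.0, -0.0, 11.3]
wrist_force: [0.2, 0.4, 0.2]
opening: 0.0001
grip_force: 0.0
```

Call:
jog_arm(deltas=[[[-1,0,0.004,0,0],[-1,0,0.008,0,0],[-1,0,0.008,0,0]]])

```text
clock: 85.42
tcp_pos: [0.4201, -0.1965, 0.0643]
tcp_rot: [-179.7, 0.1, 11.4]
wrist_force: [-1.9, 9.0, 7.4]
opening: -0.0001
grip_force: 4.4
```

Call:
jog_arm(deltas=[[[-1,0,0.004,0,0],[-1,0,0.008,0,0],[-1,0,0.008,0,0]]])

```text
clock: 85.8
tcp_pos: [0.42, -0.1967, 0.0639]
tcp_rot: [-179.3, 0.2, 11.5]
wrist_force: [-4.1, 18.6, 15.4]
opening: -0.0003
grip_force: 10.1
```

Call:
jog_arm(deltas=[[[-1,0,-0.03,0,0],[-1,0,-0.1,0,0],[-1,0,-0.2,-0.08,0],[-1,0,-0.3,-0.16,0],[-1,0,-0.35,-0.16,0],[-1,0,-0.35,-0.16,0],[-1,0,-0.35,-0.16,0]]])

```text
clock: 86.68
tcp_pos: [0.3874, -0.0294, 0.1447]
tcp_rot: [-179.9, -0.0, 11.6]
wrist_force: [-0.0, 0.1, 0.3]
opening: 0.0001
grip_force: 0.0
```

Run:
```python
from h import *
bar();print(bot.get_state()['wrist_force']);print(bot.hand_in())
```

```text
bar px 255 ((0.47977256774902344, -0.20348550379276276), (0.1278074085712433, 0.024774305522441864), 10.245077133178711)
[ 0.40030466 -0.0570209   0.5675994 ]
the job is handed in; nothing more can be done
None
```

I handed the job in at about 87 s (no verdict was shown): two thick and two thin discs are stacked level with the mark, the plate lies flat on them with its ribs down, and the clamp bar is shut against its stop.

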